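# Lock a leg blank in the drilling jig with the pull knob

### The arm

A 6-joint arm with a two-finger parallel gripper is mounted at the origin on a cart in front of the work surface, level with it; the furniture and walls round the work are solid. World frame = base frame: x ahead of the robot, y to its left, z up, the work surface at z = 0. Lengths are in m, angles in rad, forces in N, time in s.
With the tool pointing down it reaches from about 0.35 to 0.975 m from the base axis. Payload 4.9 kg.
Tool frame: the origin (TCP) lies midway between the tips of the shut fingers; the grasp point (between the pads) lies 19 mm behind it; x points along the fingers, z is the direction in which the jaws open and shut, and the axes are right-handed (so a half turn about x gives the same grasp; the last joint's range is limited). The gripper opens to 85 mm and grips with 20 to 120 N. Pads are 22 mm wide; open, the fingers measure 114 mm over their backs; the gripper's body (76 mm by 85 mm) begins 54 mm behind the grasp point. The pads swing forward as they close: fully open they stand 13 mm farther back than shut.
Start: joints at [-1.355, 0.053, 1.613, -0, 1.476, -0.119], TCP at [0.205, -0.59, 0.211] pointing down, gripper open.
Joint ranges: [-3.01, 3.01], [-1.01, 2.22], [0.06, 2.58], [-1.02, 4.17], [0.09, 2.62], [-3.14, 3.14]. Speed limits (rad/s): [2.57, 2.57, 3.14, 3.14, 3.14, 3.14].

### API

Orientations are given as a unit quaternion [w, x, y, z].
In Python, from plant import state, cams, workorder, nets gives the robot as it stands.
- The arm moves only by the tool play_rows, never from a script. Its argument "motion" is a list of rows, each a list of 3 entries, a list of its own where there are three numbers: the closure, from -1 (fully open) to 1 (shut), then the shift along the world's x, y, z in m, then the turn about the world's z in rad. A call has 1 to 5 rows; each row is the pose to reach, as a shift and turn from the pose commanded when the call began; what a row does not reach only later rows make up. A row lasts 1/10 s, in which the tool goes at most 50 mm and 8.59 degrees, less where a joint would pass 70% of its speed; a pose out of reach is approached as far as the arm can. A call with a gripper value outside its range is refused whole. The fingers move at their own pace and stop on an object; the grip force is fixed at half the most. Time passes only in rows, so rows that repeat a pose let the fingers close. It gives the time, the measured TCP pose, the force and the opening at its end, in the units of the state.
- state(): the state, without advancing time (a new reading comes with each control period).
- cams.grab_frame(name): name is "scene" or "side" or "wrist"; returns (picture, depth): 420x560x3 uint8, red, green, blue; 420x560 float32, m along the optical axis (not along the pixel's ray), 0 where there is no reading.
- cams.camera_info(name): a dict with "K" (3x3 intrinsics, pixels), "rvec" (rotation vector, rad) and "tvec" (3), from world to camera coordinates, as OpenCV has them. Camera axes: x right, y down, z forward; pixel columns grow to the right and rows downward; lengths in m; the calibration is good to about 2 mm. A picture is of the moment at which its call begins: read the wrist's pose just before it. camera_info takes no time and is no camera call; for the wrist camera it gives the pose at the moment of the call.
- workorder.job_done(): hands the job in, once; it reports no verdict.
Trained networks look in the newest picture that a camera, given by its name, has taken for a name from the list of things; names that differ only in an ending like _2 or _b are one class to them, and where a whole thing is asked for, a point or a joint stands for the part that bears it (a point fixed in the world has none). Each returns a list of dicts, best first, with "score" (0 to 1); they miss things now and then, are a little off and sometimes report something else, mostly with a low value. They report only what shows in the picture. A call takes as long as a camera call. They do not tell look-alikes from the thing itself.
- nets.recognise(camera, target): "at" ([x, y, z] in m, in world coordinates, good to about 4 mm: the middle of the surface that is visible of it).
- nets.landmark_of(camera, target): "at" ([x, y, z] in m, in world coordinates, good to about 4 mm: a listed point, or the origin of a listed thing).
The state is a dict: "time": time; "joint_pos": joint angles; "joint_vel": joint speeds; "joint_efforts": joint torques, N m; "tool_pos": TCP position; "tool_rot": TCP orientation; "contact_force": force on the tool from outside, world axes, zero at the start; "ft_torque": the same for the moment, N m; "gripper_width": opening from 0.0 (shut) to 1.0 (fully open).
Only numpy, scipy, OpenCV 4.12 (cv2) and the standard library are available. Lean on these libraries where they do the work, as an engineer would, in place of code of your own. Each camera call takes 0.05 s, during which the arm holds its last target.

### The job

First pull the drilling jig's red knob out until it clicks past its detent and stays out by itself, and let go of it. Then stand the lying wooden leg blank on end on the bare bench, green end up, let go of it, take it again from above and lower it right down into the jig's square well with its slot facing the knob. Finally push the knob fully home so that its pin goes through the slot and locks the blank, and let go of everything; leave the glue bottle, the tape measure and the blue parts bin where they stand.

Things in the scene. Friction and masses are not known exactly. Their poses are not given: they have to be found in the camera images.
- drill_jig: Fixed jig: plywood base 130x104x10 mm with an aluminium tower 68x68 mm (70 at the rim), holding a square well 44x44 mm inside, walls vertical to 56 mm over the bench, then a sloping lead-in to the rim at 65 mm. Origin on the bench under the well's centre, z up; -x points to the knob, roughly to the robot. The knob's axis is 44 mm up; a 17 mm barrel reaches to x = -62 mm behind the knob.
- well_floor (a point): centre of the well's floor, 10 mm over the bench; axes as the jig's
- lock_knob (a joint): travel of the red pull knob, m: 0 = fully home (its 8 mm pin reaches 14 mm into the well and bars it), 0.022 = fully out (pin clear of the well). It moves along the jig's -x. A spring detent holds it at either end: about 7 to 8 N moves it off either end; past the middle (0.011) it snaps to the other end and stays.
- knob_grip (a point): middle of the red knob (plastic cylinder, 28 mm diameter, 28 mm long, axis along the jig's x, with thin black rings), 44 mm over the bench; moves with the knob: 86 mm from the well's centre when home, 108 mm when out. Can be pinched from above across its diameter.
- leg_blank: Light wooden bar 110x40x40 mm, about 0.12 kg, lying at the start with its slot opening up and its green end roughly to the robot's left. Origin at its middle (20 mm up when lying, 55 mm over what it stands on when upright); +x runs along it to the end painted green (6 mm), which must come up; a slot, 20 mm along the bar and 16 mm wide (along y), goes right through along its z.
- blank_slot (a point): middle of the blank's through slot, 21 mm from the origin towards the bare end (34 mm from the bare end); axes as the blank's. When the blank stands in the well the slot lies level with the knob's pin.
- glue_bottle: bystander: white glue bottle with green label and red nozzle, 57 mm diameter, 170 mm tall; origin under its centre on the bench, z up. Knocking it over or shifting it more than 25 mm is a fault.
- tape_measure: bystander: olive tape measure standing up, 58 x 77 x 62 mm (x, y, z); origin under its centre on the bench. Not to be shifted more than 25 mm.
- parts_bin: bystander: small blue open parts bin, 93 x 71 x 51 mm (x, y, z); origin under its centre on the bench. Not to be shifted more than 25 mm. (Behind the work, from about 0.65 m ahead of the robot, shelves and rows of bins rise over the back of the bench: keep the arm clear of them.)
Not all that is in view belongs to the job. Of the things that look like the leg_blank, the smallest one is meant.

How it is judged:
On the way, in this order (a step that is already met when the one before it is completed fails the run):
1. the knob is pulled out to its detent and let go (value of joint lock_knob above 0.018 m and contact force between the fingers and drill_jig below 0.1 N), for 0.2 s.
2. the blank stands on its bare end on the bench, green end up, and is let go (angle between leg_blank's own x axis and vertical below 0.1 rad and height (world z) of leg_blank between 0.05 and 0.0595 m and contact force between the fingers and leg_blank below 0.1 N and linear speed of leg_blank below 0.02 m/s), for 0.2 s.
3. the blank is down in the well, green end up, slot facing the knob, while the knob is still out (horizontal distance between leg_blank and well_floor below 0.005 m and z of leg_blank in the frame of well_floor between 0.052 and 0.059 m and angle between leg_blank's own x axis and vertical below 0.1 rad and angle between the z axis of leg_blank and the x axis of drill_jig, either way round below 0.15 rad and value of joint lock_knob above 0.018 m), for 0.2 s.
At the end, for the whole second after the job is handed in: The blank stands in the well on its floor (origin 52 to 59 mm over it, within 5 mm of its centre), green end up within 0.1 rad, slot axis along the knob's axis within 0.15 rad; the knob is home (under 2 mm out); blank at rest; blank, jig and knob let go (horizontal distance between leg_blank and well_floor below 0.005 m and z of leg_blank in the frame of well_floor between 0.052 and 0.059 m and angle between leg_blank's own x axis and vertical below 0.1 rad and angle between the z axis of leg_blank and the x axis of drill_jig, either way round below 0.15 rad and value of joint lock_knob below 0.002 m and linear speed of leg_blank below 0.02 m/s and contact force between the fingers and leg_blank below 0.1 N and contact force between the fingers and drill_jig below 0.1 N); the robot touches nothing.
It fails at once if the glue bottle is shifted more than 25 mm or tipped (distance of glue_bottle from where it was at the start of the episode above 0.025 m or angle between glue_bottle's own z axis and vertical above 0.3 rad).
It fails at once if the tape measure is shifted more than 25 mm or tipped (distance of tape_measure from where it was at the start of the episode above 0.025 m or angle between tape_measure's own z axis and vertical above 0.3 rad).
It fails at once if the parts bin is shifted more than 25 mm or tipped (distance of parts_bin from where it was at the start of the episode above 0.025 m or angle between parts_bin's own z axis and vertical above 0.3 rad).
It also fails if it takes over 72 s, if anything falls off the work surface, if the arm or the gripper's body presses on something with over 40 N, if the wrist force passes 120 N, or if a joint passes its speed limit or range.

## Working session

There is one attempt and no reset: what is moved stays moved. The work goes in short steps, Python scripts to look and compute and a tool call to move; the robot and the scene stay as the last step left them, time stands still between calls to the robot, and variables do not carry over. Pictures are saved under pics/ and viewed, and the job is handed in when it is done.

Besides the shell and the picture viewer there is one more tool, called after "Emit:" by a JSON object that holds its "api" and its "payload", one argument or row to a line. play_rows: Moves the arm, as the interface text tells. Its arguments: {"type":"object","properties":{"motion":{"type":"array","items":{"type":"array"}}},"required":["motion"]}

```bash
ls; mkdir -p pics
cat > h.py <<'E'
import numpy as np, cv2
from plant import state, cams, workorder, nets
def save(cam,name):
    im,d=cams.grab_frame(cam); cv2.imwrite(f'pics/{name}.png',im[:,:,::-1]); np.save(f'pics/{name}.npy',d); return im,d
def world(cam,d,info=None):
    i=info or cams.camera_info(cam); K=np.array(i['K']); R=cv2.Rodrigues(np.array(i['rvec'],float))[0]; t=np.array(i['tvec']).ravel()
    v,u=np.mgrid[:d.shape[0],:d.shape[1]]
    p=np.stack([(u-K[0,2])/K[0,0]*d,(v-K[1,2])/K[1,1]*d,d],-1)
    return (p-t)@R
E
python3 - <<'E'
from h import *
s=state();print(s['time'],s['tool_pos'],s['tool_rot'],s['gripper_width'],s['contact_force'])
for c in ('scene','side','wrist'):
    save(c,c+'0')
    for n in ('drill_jig','lock_knob','leg_blank','glue_bottle','tape_measure','parts_bin'):
        try: print(c,n,[(np.round(r['at'],3),round(r['score'],2)) for r in nets.recognise(c,n)][:4])
        except Exception as e: print(c,n,e)
    for n in ('drill_jig','well_floor','knob_grip','leg_blank','blank_slot'):
        print(c,'LM',n,[(np.round(r['at'],3),round(r['score'],2)) for r in nets.landmark_of(c,n)][:4])
print(state()['time'])
E
```

```text
pics
0.0 [ 0.20520317 -0.58964578  0.20976487] [ 0.57577529  0.41020192  0.57684429 -0.40922837] 1.0004863414503316 [-0.46949262 -0.16810883  0.20782804]
scene drill_jig [(array([ 0.518, -0.189,  0.034]), 0.93)]
scene lock_knob []
scene leg_blank [(array([0.523, 0.147, 0.036]), 0.9), (array([ 0.448, -0.342,  0.044]), 0.87), (array([0.543, 0.348, 0.047]), 0.72)]
scene glue_bottle [(array([ 0.393, -0.09 ,  0.078]), 0.95)]
scene tape_measure [(array([0.489, 0.019, 0.042]), 0.64), (array([0.52 , 0.149, 0.036]), 0.62)]
scene parts_bin [(array([0.658, 0.035, 0.024]), 0.57)]
scene LM drill_jig [(array([ 0.519, -0.218,  0.001]), 0.56)]
scene LM well_floor [(array([ 0.525, -0.219,  0.009]), 0.84)]
scene LM knob_grip [(array([ 0.431, -0.229,  0.04 ]), 0.42)]
scene LM leg_blank [(array([0.562, 0.337, 0.025]), 0.95), (array([ 0.398, -0.369,  0.027]), 0.92), (array([0.533, 0.133, 0.02 ]), 0.73)]
scene LM blank_slot [(array([0.534, 0.114, 0.024]), 0.98), (array([0.567, 0.363, 0.028]), 0.78)]
side drill_jig [(array([ 0.514, -0.197,  0.024]), 0.72)]
side lock_knob [(array([ 0.439, -0.212,  0.053]), 
[... 415 characters left out ...]
 well_floor [(array([ 0.438, -0.226,  0.046]), 0.64), (array([ 0.521, -0.219,  0.01 ]), 0.6)]
side LM knob_grip [(array([ 0.436, -0.223,  0.046]), 0.61)]
side LM leg_blank [(array([ 0.403, -0.368,  0.025]), 0.97), (array([0.565, 0.337, 0.025]), 0.93), (array([0.533, 0.134, 0.018]), 0.69)]
side LM blank_slot [(array([0.568, 0.367, 0.031]), 0.95), (array([ 0.371, -0.367,  0.027]), 0.78), (array([0.536, 0.116, 0.016]), 0.59)]
wrist drill_jig []
wrist lock_knob []
wrist leg_blank [(array([ 0.324, -0.391,  0.019]), 0.94)]
wrist glue_bottle []
wrist tape_measure []
wrist parts_bin []
wrist LM drill_jig []
wrist LM well_floor []
wrist LM knob_grip []
wrist LM leg_blank []
wrist LM blank_slot []
1.8
```

View pics/scene0.png

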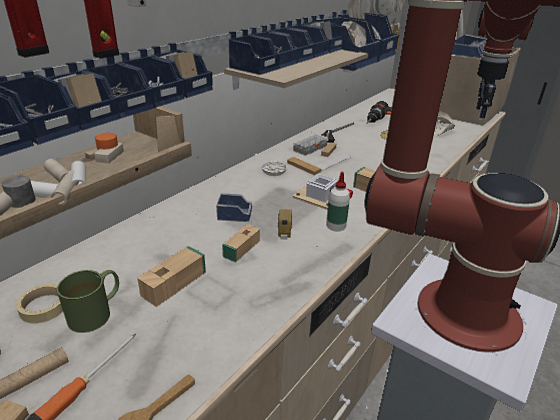

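View pics/side0.png

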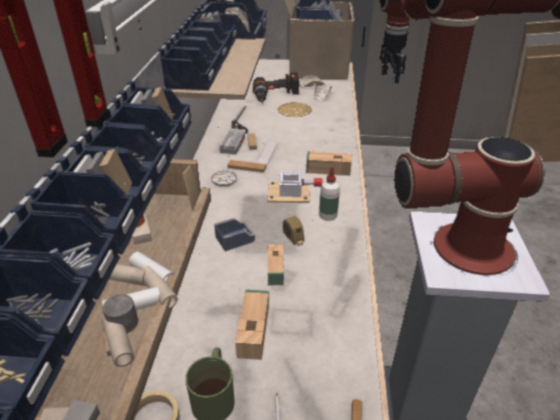

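Run:
```python
from h import *
for c in ('scene','side'):
    i=cams.camera_info(c);R=cv2.Rodrigues(np.array(i['rvec'],float))[0]; print(c,np.round(-R.T@np.ravel(i['tvec']),3))
    P=world(c,np.load(f'pics/{c}0.npy')); d=np.load(f'pics/{c}0.npy'); im=cv2.imread(f'pics/{c}0.png')
    for nm,(x,y) in {'b':(.533,.133),'l':(.56,.34),'r':(.40,-.368)}.items():
        m=(d>0)&(abs(P[...,0]-x)<.1)&(abs(P[...,1]-y)<.075)&(P[...,2]>.03)&(P[...,2]<.056)
        hist=np.histogram(P[m][:,2],bins=np.arange(.03,.057,.002)); print(nm,m.sum(),hist[0])
        zt=hist[1][np.argmax(hist[0])]; t=m&(abs(P[...,2]-zt-.001)<.003)
        r=cv2.minAreaRect((P[t][:,:2]*1000).astype(np.float32)); print(zt,r)
    m=(d>0)&(abs(P[...,0]-.52)<.05)&(abs(P[...,1]+.22)<.05)&(abs(P[...,2]-.065)<.0025)
    r=cv2.minAreaRect((P[m][:,:2]*1000).astype(np.float32)); print('rim',m.sum(),r)
```

```text
scene [-0.092  0.832  0.693]
b 512 [ 33  26  31  39 147 202  34   0   0   0   0   0   0]
0.04000000000000001 ((533.9971923828125, 134.40682983398438), (42.696475982666016, 111.55104064941406), 6.1390910148620605)
l 1396 [ 43  40  60  42  59  49  45  66  59  55  70 249 559]
0.05400000000000002 ((564.0159301757812, 338.1600341796875), (145.92660522460938, 58.09837341308594), 89.80329132080078)
r 180 [10  6 10  6  9 10 12  8  7 10  8 20 64]
0.05400000000000002 ((448.3359375, -370.5875244140625), (54.717506408691406, 56.98585891723633), 0.38278794288635254)
rim 75 ((519.7099609375, -215.88430786132812), (59.47245788574219, 66.74932861328125), 3.4204649925231934)
side [0.446 1.016 0.849]
b 498 [ 13  11  17  57 214 156  29   1   0   0   0   0   0]
0.038000000000000006 ((534.2279052734375, 135.5751495361328), (39.64393997192383, 113.84718322753906), 6.201652526855469)
l 1305 [ 25  28  27  28  25  27  23  26  34  34  62 366 600]
0.05400000000000002 ((564.75830078125, 339.4189453125), (55.051143646240234, 148.53378295898438), 0.2644070088863373)
r 580 [ 24  21  25  22  26  24  32  19  29  29  55 118 156]
0.05400000000000002 ((400.5936279296875, -366.90667724609375), (61.57834243774414, 150.55926513671875), 88.10445404052734)
rim 60 ((520.0368041992188, -216.0467529296875), (56.84516906738281, 63.90037155151367), 3.602386951446533)
```

Run:
```python
from h import *
from scipy.spatial.transform import Rotation as Ro
q=np.array(state()['tool_rot']);M=Ro.from_quat(q[[1,2,3,0]]).as_matrix();print(np.round(M,3))
i=cams.camera_info('wrist');R=cv2.Rodrigues(np.array(i['rvec'],float))[0]; print(np.round(-R.T@np.ravel(i['tvec']),3),np.round(R,2),np.round(i['K']))
for c in ('scene','side'):
    P=world(c,np.load(f'pics/{c}0.npy'))
    d=np.load(f'pics/{c}0.npy'); im=cv2.imread(f'pics/{c}0.png').astype(int)
    red=(im[...,2]>130)&(im[...,1]<70)&(im[...,0]<80)&(d>0)&(abs(P[...,0]-.43)<.04)&(abs(P[...,1]+.22)<.04)&(P[...,2]<.08)
    print(c,red.sum(),np.round(P[red].min(0),3),np.round(P[red].max(0),3),np.round(np.median(P[red],0),3))
    m=(d>0)&(abs(P[...,0]-.40)<.05)&(abs(P[...,1]+.09)<.05)&(P[...,2]>.02)
    print('bottle',np.round(P[m].min(0),3),np.round(P[m].max(0),3))
```

```text
[[ 0.     0.944  0.329]
 [-0.     0.329 -0.944]
 [-1.    -0.     0.   ]]
[ 0.272 -0.567  0.374] [[ 0.33 -0.94 -0.  ]
 [-0.91 -0.31  0.28]
 [-0.27 -0.09 -0.96]] [[309.   0. 278.]
 [  0. 309. 212.]
 [  0.   0.   1.]]
scene 7 [ 0.422 -0.233  0.055] [ 0.435 -0.22   0.061] [ 0.426 -0.222  0.057]
bottle [ 0.37  -0.134  0.02 ] [ 0.425 -0.08   0.171]
side 16 [ 0.426 -0.219  0.049] [ 0.442 -0.208  0.054] [ 0.432 -0.212  0.052]
bottle [ 0.372 -0.13   0.02 ] [ 0.428 -0.078  0.169]
```

Emit:
{"api": "play_rows", "payload": {
  "motion": [
    [-1, [0.04, 0.05, 0.02], 0],
    [-1, [0.07, 0.09, 0.04], 0],
    [-1, [0.1, 0.13, 0.05], 0],
    [-1, [0.125, 0.17, 0.05], 0],
    [-1, [0.15, 0.21, 0.05], 0]
  ]
}}

```text
time: 2.3
tool_pos: [0.3481, -0.3921, 0.262]
tool_rot: [0.577, 0.41, 0.575, -0.41]
contact_force: [1.8, -0.3, 0.0]
gripper_width: 0.995
```

Emit:
{"api": "play_rows", "payload": {
  "motion": [
    [-1, [0.015, 0.04, 0.0], -0.1],
    [-1, [0.03, 0.08, 0.0], -0.2],
    [-1, [0.05, 0.12, 0.0], -0.27],
    [-1, [0.062, 0.165, 0.0], -0.27],
    [-1, [0.062, 0.169, 0.0], -0.27]
  ]
}}

```text
time: 2.8
tool_pos: [0.4101, -0.2206, 0.261]
tool_rot: [0.517, 0.483, 0.517, -0.482]
contact_force: [-0.6, 0.4, -0.2]
gripper_width: 1.004
```

Run:
```python
from h import *
s=state();print(s['tool_pos'])
info=cams.camera_info('wrist')
im,d=save('wrist','w1')
for n in ('knob_grip','well_floor'): print(n,[(np.round(r['at'],3),round(r['score'],2)) for r in nets.landmark_of('wrist',n)][:3])
P=world('wrist',d,info)
m=(d>0)&(abs(P[...,0]-.52)<.06)&(abs(P[...,1]+.22)<.06)&(abs(P[...,2]-.065)<.003)
print('rim',m.sum(),cv2.minAreaRect((P[m][:,:2]*1000).astype(np.float32)))
b=im[:,:,::-1].astype(int)
red=(im[...,0]>110)&(im[...,1]<80)&(im[...,2]<80)&(d>0)&(abs(P[...,0]-.43)<.04)&(abs(P[...,1]+.22)<.04)&(P[...,2]<.08)
print(red.sum(),np.round(np.percentile(P[red],[0,2,50,98,100],axis=0),4))
t=red&(P[...,2]>P[red][:,2].max()-.004);print(cv2.minAreaRect((P[t][:,:2]*1000).astype(np.float32)))
```

```text
[ 0.41013167 -0.22057407  0.26103174]
knob_grip [(array([ 0.436, -0.223,  0.044]), 0.79)]
well_floor [(array([ 0.518, -0.219,  0.01 ]), 0.87)]
rim 1036 ((519.5745239257812, -219.8955078125), (60.27573013305664, 63.408023834228516), 2.9930038452148438)
392 [[ 0.4105 -0.2372 -0.0007]
 [ 0.4204 -0.2365  0.0483]
 [ 0.4341 -0.225   0.0566]
 [ 0.4461 -0.2138  0.0592]
 [ 0.4469 -0.2129  0.0599]]
((433.6666259765625, -224.2489471435547), (16.48664093017578, 26.016122817993164), 87.09720611572266)
```

View pics/w1.png

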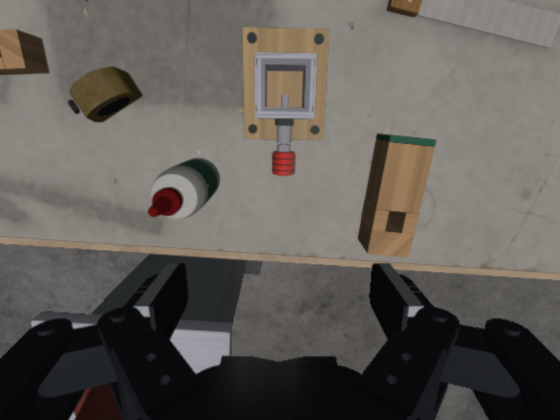

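Emit:
{"api": "play_rows", "payload": {
  "motion": [
    [-1, [0.024, -0.004, -0.05], 0],
    [-1, [0.024, -0.004, -0.1], 0],
    [-1, [0.024, -0.004, -0.15], 0],
    [-1, [0.024, -0.004, -0.2], 0],
    [-1, [0.024, -0.004, -0.238], 0]
  ]
}}

```text
time: 3.45
tool_pos: [0.4317, -0.2295, 0.02]
tool_rot: [0.515, 0.484, 0.516, -0.484]
contact_force: [0.2, -0.2, -0.1]
gripper_width: 1.002
```

Emit:
{"api": "play_rows", "payload": {
  "motion": [
    [1, [0, 0, 0], 0],
    [1, [0, 0, 0], 0],
    [1, [0, 0, 0], 0],
    [1, [0, 0, 0], 0],
    [1, [0, 0, 0], 0]
  ]
}}

```text
time: 3.95
tool_pos: [0.4347, -0.2249, 0.0269]
tool_rot: [0.514, 0.487, 0.517, -0.481]
contact_force: [-4.2, 19.1, 17.0]
gripper_width: 0.268
```

Run:
```python
from h import *
s=state();print(s['tool_pos'],s['contact_force'],s['gripper_width']*85)
save('wrist','w2')
```

```text
[ 0.43469995 -0.22494341  0.02685539] [-4.22453525 19.10331665 16.99825902] 22.742981058628516
```

View pics/w2.png

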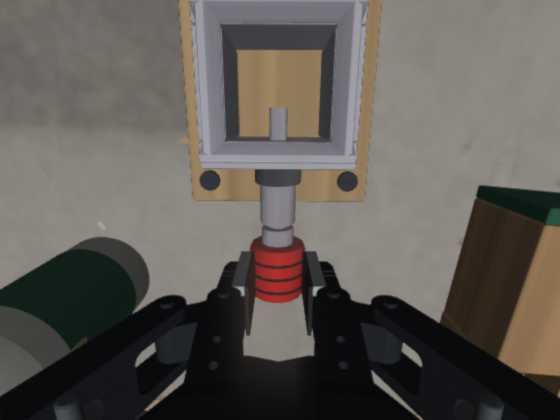

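Emit:
{"api": "play_rows", "payload": {
  "motion": [
    [-0.2, [0, 0, 0], 0],
    [-0.2, [0, 0, 0], 0],
    [-0.2, [0, 0, -0.01], 0],
    [-0.2, [0, 0, -0.01], 0],
    [-0.2, [0, 0, -0.01], 0]
  ]
}}

```text
time: 4.5
tool_pos: [0.4326, -0.2283, 0.0122]
tool_rot: [0.516, 0.484, 0.516, -0.484]
contact_force: [0.5, 0.7, 0.5]
gripper_width: 0.6
```

Emit:
{"api": "play_rows", "payload": {
  "motion": [
    [1, [0, 0, 0], 0],
    [1, [0, 0, 0], 0],
    [1, [0, 0, 0], 0],
    [1, [0, 0, 0], 0]
  ]
}}

```text
time: 4.9
tool_pos: [0.4326, -0.2247, 0.0131]
tool_rot: [0.513, 0.486, 0.518, -0.482]
contact_force: [-3.7, 14.4, 11.0]
gripper_width: 0.306
```

Emit:
{"api": "play_rows", "payload": {
  "motion": [
    [1, [-0.003, 0.0033, -0.002], 0],
    [1, [-0.01, 0.003, -0.002], 0],
    [1, [-0.017, 0.0025, -0.002], 0],
    [1, [-0.024, 0.002, -0.002], 0],
    [1, [-0.025, 0.002, -0.002], 0]
  ]
}}

```text
time: 5.4
tool_pos: [0.4107, -0.2259, 0.0132]
tool_rot: [0.517, 0.486, 0.514, -0.482]
contact_force: [5.9, 6.8, 8.0]
gripper_width: 0.309
```

Run:
```python
from h import *
s=state();print(s['tool_pos'],s['contact_force'],s['gripper_width']*85)
save('wrist','w3')
```

```text
[ 0.41072091 -0.22589913  0.01316623] [5.87219415 6.76131269 8.03212938] 26.292297365136246
```

View pics/w3.png

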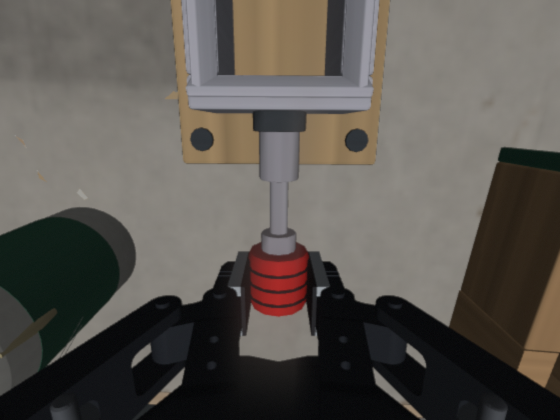

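Knob is out (pin gone from the well, shaft bare between barrel and knob). Release and rise.

Emit:
{"api": "play_rows", "payload": {
  "motion": [
    [-0.3, [0, 0, 0], 0],
    [-0.3, [0, 0, 0], 0],
    [-0.3, [0, 0, 0], 0],
    [-0.3, [0, 0, 0.03], 0],
    [-0.3, [0, 0, 0.08], 0]
  ]
}}

```text
time: 5.95
tool_pos: [0.4048, -0.2241, 0.0871]
tool_rot: [0.512, 0.483, 0.519, -0.484]
contact_force: [1.5, -0.5, -0.5]
gripper_width: 0.646
```

Emit:
{"api": "play_rows", "payload": {
  "motion": [
    [-0.3, [0, 0, 0.05], 0],
    [-0.3, [0, 0, 0.1], 0],
    [-0.3, [0, 0, 0.15], 0],
    [-0.3, [0, 0, 0.18], 0],
    [-0.3, [0, 0, 0.18], 0]
  ]
}}

```text
time: 6.45
tool_pos: [0.4099, -0.2281, 0.2769]
tool_rot: [0.52, 0.484, 0.512, -0.483]
contact_force: [0.3, -0.3, 0.4]
gripper_width: 0.648
```

Run:
```python
from h import *
s=state();print(s['tool_pos'])
info=cams.camera_info('wrist')
im,d=save('wrist','w4')
for n in ('knob_grip','well_floor'): print(n,[(np.round(r['at'],3),round(r['score'],2)) for r in nets.landmark_of('wrist',n)][:3])
P=world('wrist',d,info)
red=(im[...,0]>110)&(im[...,1]<80)&(im[...,2]<80)&(d>0)&(abs(P[...,0]-.42)<.05)&(abs(P[...,1]+.22)<.04)&(P[...,2]<.08)&(P[...,2]>.03)
print(red.sum(),np.round(np.percentile(P[red],[0,2,50,98,100],axis=0),4))
m=(d>0)&(abs(P[...,0]-.52)<.06)&(abs(P[...,1]+.22)<.06)&(abs(P[...,2]-.065)<.004)
print('rim',m.sum(),cv2.minAreaRect((P[m][:,:2]*1000).astype(np.float32)))
```

```text
[ 0.40994452 -0.22807489  0.27689223]
knob_grip [(array([ 0.414, -0.224,  0.043]), 0.94)]
well_floor [(array([ 0.519, -0.218,  0.01 ]), 0.91)]
351 [[ 0.3981 -0.2381  0.0492]
 [ 0.3992 -0.2372  0.0502]
 [ 0.4123 -0.2256  0.0568]
 [ 0.4244 -0.2142  0.0589]
 [ 0.4246 -0.2131  0.0602]]
rim 1036 ((519.6642456054688, -219.63719177246094), (60.73521423339844, 62.92211151123047), 3.4199705123901367)
```

View pics/w4.png

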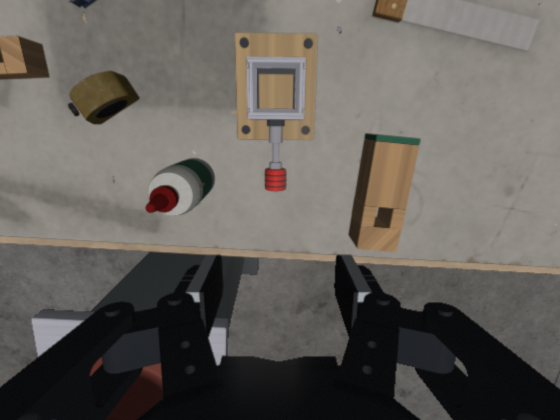

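Run:
```python
from h import *
print(np.round(state()['joint_pos'],3))
```

```text
[-0.666 -0.367  1.891 -0.     1.62   0.84 ]
```

Emit:
{"api": "play_rows", "payload": {
  "motion": [
    [-0.3, [0.0, 0.05, 0.0], -0.15],
    [-0.3, [0.0, 0.1, 0.0], -0.3],
    [-0.3, [0.0, 0.15, 0.0], -0.45],
    [-0.3, [0.01, 0.2, 0.0], -0.6],
    [-0.3, [0.02, 0.25, 0.0], -0.75]
  ]
}}

```text
time: 7.1
tool_pos: [0.4208, -0.0116, 0.2679]
tool_rot: [-0.335, -0.621, -0.336, 0.624]
contact_force: [1.3, -0.0, 0.2]
gripper_width: 0.648
```

Emit:
{"api": "play_rows", "payload": {
  "motion": [
    [-0.8, [0.02, 0.04, 0.0], -0.15],
    [-0.8, [0.045, 0.08, 0.0], -0.3],
    [-0.8, [0.07, 0.12, 0.0], -0.45],
    [-0.8, [0.09, 0.15, 0.0], -0.6],
    [-0.8, [0.1, 0.155, 0.0], -0.74]
  ]
}}

```text
time: 7.6
tool_pos: [0.5217, 0.145, 0.2668]
tool_rot: [-0.102, -0.698, -0.103, 0.702]
contact_force: [0.5, -0.3, -0.4]
gripper_width: 0.9
```

Run:
```python
from h import *
from scipy.spatial.transform import Rotation as Ro
s=state();q=np.array(s['tool_rot']);M=Ro.from_quat(q[[1,2,3,0]]).as_matrix();print(s['tool_pos'],np.round(s['joint_pos'],3),np.degrees(np.arctan2(M[1,2],M[0,2])))
info=cams.camera_info('wrist')
im,d=save('wrist','w5')
for n in ('leg_blank','blank_slot'): print(n,[(np.round(r['at'],3),round(r['score'],2)) for r in nets.landmark_of('wrist',n)][:3])
P=world('wrist',d,info)
m=(d>0)&(abs(P[...,0]-.534)<.06)&(abs(P[...,1]-.135)<.1)&(abs(P[...,2]-.04)<.004)
r=cv2.minAreaRect((P[m][:,:2]*1000).astype(np.float32));print(m.sum(),r)
```

```text
[0.52173657 0.14498097 0.26684844] [ 1.330e-01 -1.710e-01  1.735e+00  1.000e-03  1.583e+00  2.984e+00] -163.3492323140003
leg_blank [(array([0.536, 0.134, 0.024]), 0.91), (array([0.567, 0.336, 0.025]), 0.81)]
blank_slot [(array([0.534, 0.115, 0.016]), 0.92), (array([0.565, 0.361, 0.027]), 0.79)]
2546 ((533.2839965820312, 134.06979370117188), (40.03286361694336, 110.05278778076172), 5.919076442718506)
```

View pics/w5.png

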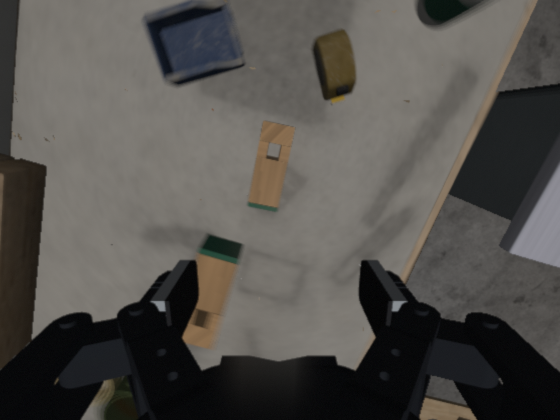

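Emit:
{"api": "play_rows", "payload": {
  "motion": [
    [-0.8, [0.007, 0.029, -0.02], 0.15],
    [-0.8, [0.007, 0.029, -0.04], 0.3],
    [-0.8, [0.007, 0.029, -0.06], 0.45],
    [-0.8, [0.007, 0.029, -0.08], 0.6],
    [-0.8, [0.007, 0.029, -0.1], 0.75]
  ]
}}

```text
time: 8.25
tool_pos: [0.5278, 0.1693, 0.1688]
tool_rot: [-0.354, -0.611, -0.355, 0.612]
contact_force: [-0.2, -0.7, 0.1]
gripper_width: 0.897
```

Emit:
{"api": "play_rows", "payload": {
  "motion": [
    [-0.6, [0, 0, 0], 0.15],
    [-0.6, [0, 0, 0], 0.3],
    [-0.6, [0, 0, 0], 0.45],
    [-0.6, [0, 0, 0], 0.6],
    [-0.6, [0, 0, 0], 0.75]
  ]
}}

```text
time: 8.75
tool_pos: [0.5278, 0.1692, 0.1696]
tool_rot: [0.554, 0.439, 0.554, -0.44]
contact_force: [0.2, 0.3, -0.4]
gripper_width: 0.799
```

Emit:
{"api": "play_rows", "payload": {
  "motion": [
    [-0.6, [0, 0, 0], 0.15],
    [-0.6, [0, 0, 0], 0.3],
    [-0.6, [0, 0, 0], 0.45],
    [-0.6, [0, 0, 0], 0.6],
    [-0.6, [0, 0, 0], 0.75]
  ]
}}

```text
time: 9.25
tool_pos: [0.5279, 0.1692, 0.1696]
tool_rot: [0.676, 0.206, 0.677, -0.206]
contact_force: [0.8, 0.9, 0.1]
gripper_width: 0.8
```

Emit:
{"api": "play_rows", "payload": {
  "motion": [
    [-0.6, [0, 0, 0], 0.15],
    [-0.6, [0, 0, 0], 0.3],
    [-0.6, [0, 0, 0], 0.45],
    [-0.6, [0, 0, 0], 0.6],
    [-0.6, [0, 0, 0], 0.7]
  ]
}}

```text
time: 9.75
tool_pos: [0.5278, 0.1692, 0.1696]
tool_rot: [0.705, -0.038, 0.707, 0.038]
contact_force: [-0.1, 0.1, -0.7]
gripper_width: 0.801
```

```bash
cat >> h.py <<'E'
from scipy.spatial.transform import Rotation as Ro
def tool():
    s=state();q=np.array(s['tool_rot']);M=Ro.from_quat(q[[1,2,3,0]]).as_matrix()
    print('t',s['time'],'pos',np.round(s['tool_pos'],4),'yaw',round(np.degrees(np.arctan2(M[1,2],M[0,2])),2),'q',np.round(s['joint_pos'],2),'F',np.round(s['contact_force'],1),'w',round(s['gripper_width']*85,1))
E
python3 -c "
from h import *
tool()"
```

```text
t 9.75 pos [0.5278 0.1692 0.1696] yaw 6.15 q [ 0.18 -0.09  1.82 -0.    1.41  0.07] F [-0.1  0.1 -0.7] w 68.1
```

Emit:
{"api": "play_rows", "payload": {
  "motion": [
    [-0.6, [0.001, 0.005, -0.04], 0],
    [-0.6, [0.001, 0.005, -0.08], 0],
    [-0.6, [0.001, 0.005, -0.12], 0],
    [-0.6, [0.001, 0.005, -0.15], 0],
    [-0.6, [0.001, 0.005, -0.164], 0]
  ]
}}

```text
time: 10.25
tool_pos: [0.5262, 0.1738, 0.0024]
tool_rot: [0.704, -0.036, 0.709, 0.036]
contact_force: [0.4, 0.0, 0.6]
gripper_width: 0.801
```

Emit:
{"api": "play_rows", "payload": {
  "motion": [
    [0.3, [0, 0, 0], 0],
    [0.3, [0, 0, 0], 0],
    [0.3, [0, 0, 0], 0],
    [0.3, [0, 0, 0], 0],
    [0.3, [0, 0, 0], 0]
  ]
}}

```text
time: 10.75
tool_pos: [0.5313, 0.1759, 0.0083]
tool_rot: [0.707, -0.036, 0.705, 0.036]
contact_force: [0.3, 0.3, 3.2]
gripper_width: 0.45
```

Emit:
{"api": "play_rows", "payload": {
  "motion": [
    [0.3, [0, 0, 0.03], 0],
    [0.3, [0, 0, 0.06], 0],
    [0.3, [0, 0, 0.1], 0],
    [0.3, [0, 0, 0.12], 0],
    [0.3, [0, 0, 0.12], 0]
  ]
}}

```text
time: 11.25
tool_pos: [0.533, 0.1763, 0.1316]
tool_rot: [0.709, -0.035, 0.703, 0.036]
contact_force: [0.7, -0.8, -0.4]
gripper_width: 0.446
```

```bash
python3 -c "
from h import *
tool()
save('scene','s6');save('wrist','w6')
im=cv2.imread('pics/s6.png')[120:320,130:400];cv2.imwrite('pics/s6c.png',cv2.resize(im,None,fx=2.9,fy=2.9))"
```

```text
t 11.25 pos [0.533  0.1763 0.1316] yaw 5.79 q [ 0.19 -0.04  1.84  0.    1.33  0.09] F [ 0.7 -0.8 -0.4] w 37.9
```

View pics/s6c.png

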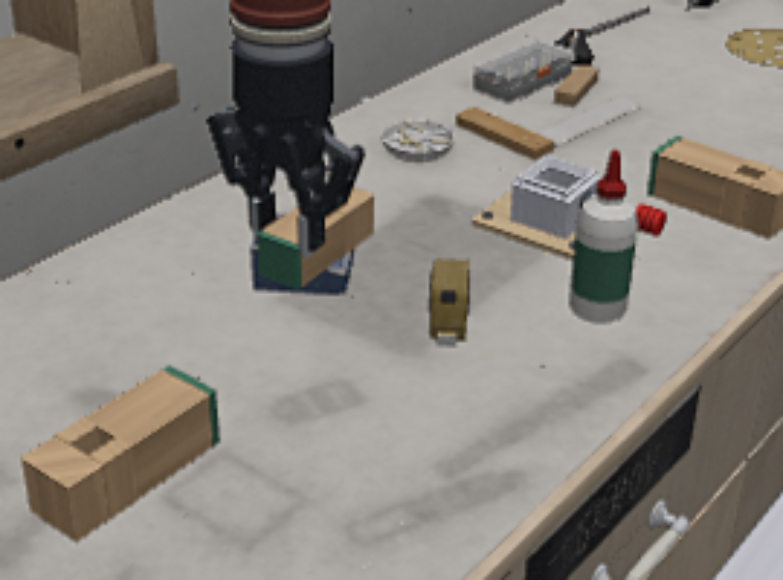

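View pics/w6.png

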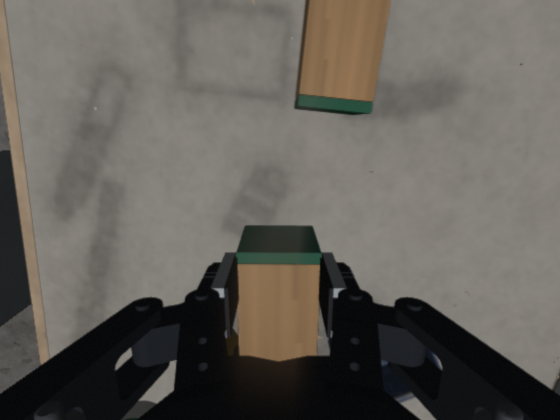

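Emit:
{"api": "play_rows", "payload": {
  "motion": [
    [0.3, [0, 0, -0.05], 0],
    [0.3, [0, 0, -0.09], 0],
    [0.16, [0, 0, -0.09], 0],
    [0.13, [0, 0, -0.09], 0],
    [0.12, [0, 0, -0.09], 0]
  ]
}}

```text
time: 11.85
tool_pos: [0.5314, 0.1759, 0.0384]
tool_rot: [0.707, -0.035, 0.705, 0.036]
contact_force: [1.5, -0.4, -0.1]
gripper_width: 0.448
```

```bash
cat >> h.py <<'E'
def blank():
    "fit: green-cap & wood points in scene/side near tool -> tilt"
    for c in ('scene','side'):
        im,d=cams.grab_frame(c); P=world(c,d)
        x,y,z=state()['tool_pos']
        wood=(im[...,0]>110)&(im[...,0].astype(int)-im[...,2]>35)&(d>0)
        g=(im[...,1].astype(int)-im[...,0]>25)&(d>0)
        n=(abs(P[...,0]-x)<.08)&(abs(P[...,1]-y)<.12)&(P[...,2]>.003)&(P[...,2]<.3)
        W=P[wood&n];G=P[g&n]
        print(c,len(W),'wood zmin/max',np.round(np.percentile(W[:,2],[1,99]),3),'y',np.round(np.percentile(W[:,1],[1,99]),3),'x',np.round(np.percentile(W[:,0],[1,99]),3),'green',len(G),np.round(G.mean(0),3) if len(G) else '')
        cv2.imwrite(f'pics/last_{c}.png',im[:,:,::-1])
def crop(c,name,x0,y0,x1,y1,f):
    im,d=cams.grab_frame(c); cv2.imwrite(f'pics/{name}.png',cv2.resize(im[y0:y1,x0:x1,::-1],None,fx=f,fy=f,interpolation=cv2.INTER_CUBIC))
E
python3 -c "
from h import *
tool();blank()"
```

```text
t 11.85 pos [0.5314 0.1759 0.0384] yaw 5.77 q [0.19 0.07 1.9  0.   1.17 0.09] F [ 1.5 -0.4 -0.1] w 38.1
scene 377 wood zmin/max [0.015 0.269] y [0.081 0.296] x [0.497 0.589] green 134 [0.538 0.216 0.052]
side 533 wood zmin/max [0.037 0.135] y [0.103 0.295] x [0.512 0.591] green 3 [0.563 0.264 0.054]
```

Emit:
{"api": "play_rows", "payload": {
  "motion": [
    [0.11, [0, 0, 0], 0],
    [0.1, [0, 0, 0], 0],
    [0.095, [0, 0, 0], 0],
    [0.09, [0, 0, 0], 0]
  ]
}}

```text
time: 12.35
tool_pos: [0.5302, 0.1757, 0.0369]
tool_rot: [0.706, -0.036, 0.706, 0.036]
contact_force: [-0.2, 0.3, -2.1]
gripper_width: 0.456
```

```bash
python3 -c "
from h import *
tool();crop('scene','s7',150,150,330,290,4)"
```

```text
t 12.35 pos [0.5302 0.1757 0.0369] yaw 5.77 q [0.19 0.07 1.9  0.   1.17 0.09] F [-0.2  0.3 -2.1] w 38.7
```

View pics/s7.png

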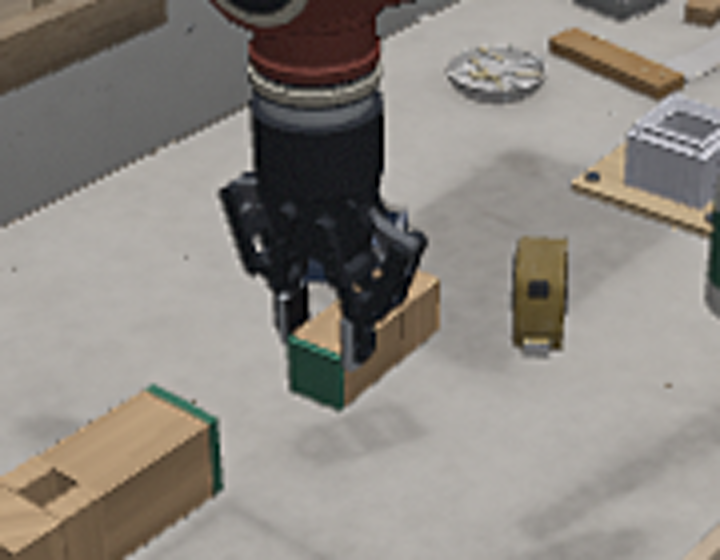

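Emit:
{"api": "play_rows", "payload": {
  "motion": [
    [0.087, [0, 0, 0], 0],
    [0.084, [0, 0, 0], 0],
    [0.08, [0, 0, 0], 0]
  ]
}}

```text
time: 12.7
tool_pos: [0.53, 0.1756, 0.0366]
tool_rot: [0.706, -0.036, 0.706, 0.036]
contact_force: [-0.8, -1.0, -0.5]
gripper_width: 0.458
```

```bash
python3 -c "
from h import *
tool();crop('scene','s8',150,150,330,290,4)"
```

```text
t 12.7 pos [0.53   0.1756 0.0366] yaw 5.77 q [ 0.19  0.07  1.9  -0.    1.17  0.09] F [-0.8 -1.  -0.5] w 39.0
```

View pics/s8.png

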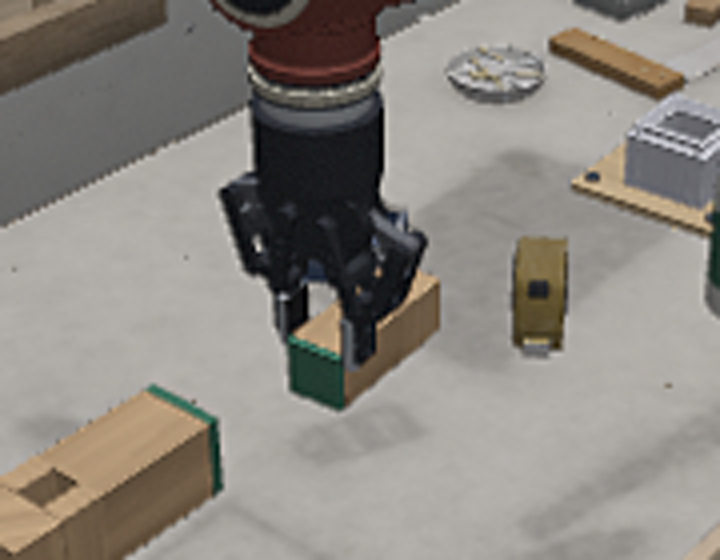

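Emit:
{"api": "play_rows", "payload": {
  "motion": [
    [0.077, [0, 0, 0], 0],
    [0.073, [0, 0, 0], 0],
    [0.07, [0, 0, 0], 0]
  ]
}}

```text
time: 13.05
tool_pos: [0.5301, 0.1756, 0.0367]
tool_rot: [0.706, -0.036, 0.706, 0.036]
contact_force: [-0.4, -0.1, -1.1]
gripper_width: 0.464
```

```bash
python3 -c "
from h import *
tool();crop('scene','s9',150,150,330,290,4)"
```

```text
t 13.05 pos [0.5301 0.1756 0.0367] yaw 5.77 q [0.19 0.07 1.9  0.   1.17 0.09] F [-0.4 -0.1 -1.1] w 39.4
```

View pics/s9.png

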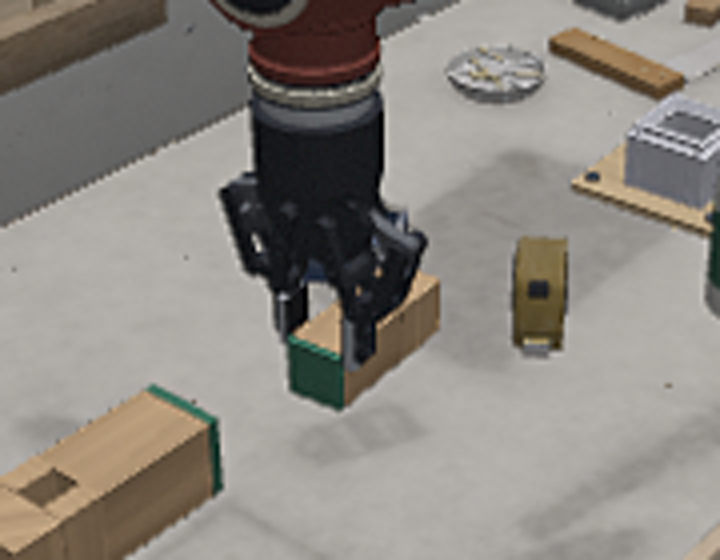

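Emit:
{"api": "play_rows", "payload": {
  "motion": [
    [0.067, [0, 0, 0], 0],
    [0.064, [0, 0, 0], 0],
    [0.062, [0, 0, 0], 0]
  ]
}}

```text
time: 13.4
tool_pos: [0.5303, 0.1757, 0.0369]
tool_rot: [0.706, -0.036, 0.706, 0.036]
contact_force: [0.3, -0.8, -0.8]
gripper_width: 0.474
```

```bash
python3 -c "
from h import *
tool();crop('scene','s10',150,150,330,290,4)"
```

```text
t 13.4 pos [0.5303 0.1757 0.0369] yaw 5.77 q [ 0.19  0.07  1.9  -0.    1.17  0.09] F [ 0.3 -0.8 -0.8] w 40.3
```

View pics/s10.png

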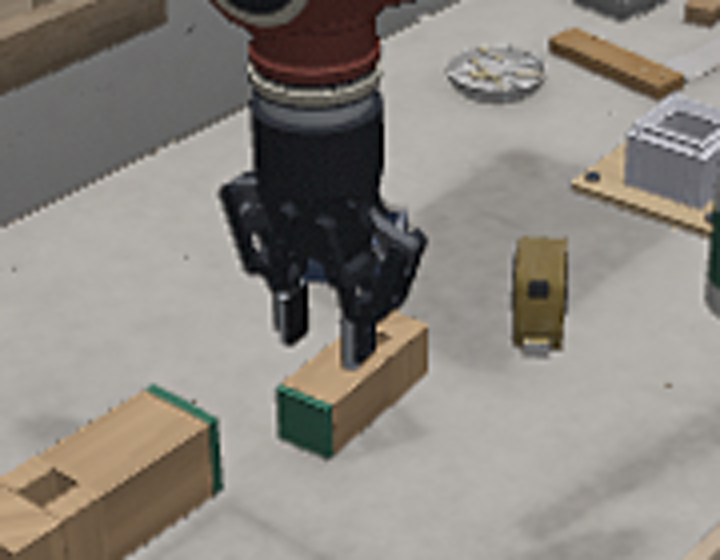

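Emit:
{"api": "play_rows", "payload": {
  "motion": [
    [-0.4, [0, 0, 0.0], 0],
    [-0.4, [0, 0, 0.04], 0],
    [-0.4, [0, 0, 0.09], 0],
    [-0.4, [0, 0, 0.13], 0],
    [-0.4, [0, 0, 0.13], 0]
  ]
}}

```text
time: 13.95
tool_pos: [0.5346, 0.1766, 0.1752]
tool_rot: [0.711, -0.035, 0.701, 0.036]
contact_force: [0.6, -0.5, 0.7]
gripper_width: 0.699
```

```bash
cat >> h.py <<'E'
def lying():
    for c in ('wrist','side','scene'):
        info=cams.camera_info(c); im,d=cams.grab_frame(c); P=world(c,d,info)
        cv2.imwrite(f'pics/lying_{c}.png',im[:,:,::-1])
        m=(d>0)&(abs(P[...,0]-.534)<.07)&(abs(P[...,1]-.135)<.1)&(abs(P[...,2]-.04)<.004)
        k=cv2.morphologyEx(m.astype(np.uint8),cv2.MORPH_OPEN,np.ones((2,2),np.uint8))>0
        if k.sum()>5: print(c,k.sum(),cv2.minAreaRect((P[k][:,:2]*1000).astype(np.float32)))
E
python3 -c "
from h import *
tool();lying()"
```

```text
t 13.95 pos [0.5346 0.1766 0.1752] yaw 5.78 q [ 0.19 -0.08  1.8  -0.    1.4   0.09] F [ 0.6 -0.5  0.7] w 59.4
wrist 3808 ((533.4584350585938, 159.14242553710938), (43.567970275878906, 177.2346649169922), 5.685205459594727)
side 455 ((500.4441833496094, 535.8574829101562), (38.951236724853516, 965.583984375), 4.592486381530762)
scene 424 ((264.8797607421875, 469.2630615234375), (90.28893280029297, 1014.353759765625), 39.40833282470703)
```

View pics/lying_wrist.png

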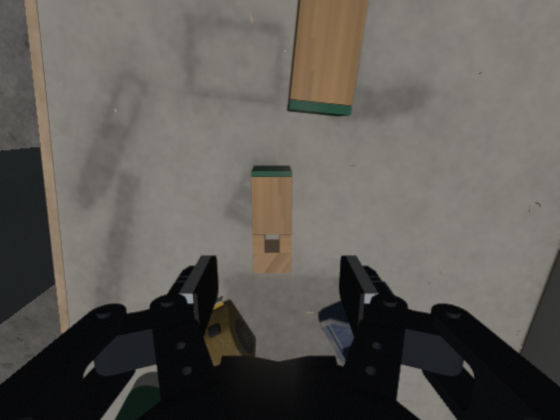

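```bash
cat >> h.py <<'E'
def lyingw():
    info=cams.camera_info('wrist'); im,d=cams.grab_frame('wrist'); P=world('wrist',d,info)
    m=(d>0)&(abs(P[...,2]-.04)<.004)
    n,l,st,ce=cv2.connectedComponentsWithStats(m.astype(np.uint8))
    for i in range(1,n):
        if st[i,4]>800: print(st[i],cv2.minAreaRect((P[l==i][:,:2]*1000).astype(np.float32)))
E
python3 -c "
from h import *
lyingw()"
```

```text
[ 258  171   43  106 4011] ((532.8859252929688, 147.68429565429688), (40.05617904663086, 110.14799499511719), 5.770631313323975)
```

```bash
python3 -c "
from h import *
tool()"
```

```text
t 14.15 pos [0.5291 0.1755 0.165 ] yaw 5.77 q [ 0.19 -0.07  1.82  0.    1.4   0.09] F [-1.5  0.  -0.8] w 59.4
```

Emit:
{"api": "play_rows", "payload": {
  "motion": [
    [-0.4, [-0.001, 0.02, -0.05], 0],
    [-0.4, [-0.001, 0.02, -0.1], 0],
    [-0.4, [-0.001, 0.02, -0.14], 0],
    [-0.4, [-0.001, 0.02, -0.161], 0],
    [-0.4, [-0.001, 0.02, -0.161], 0]
  ]
}}

```text
time: 14.65
tool_pos: [0.5233, 0.1943, -0.0011]
tool_rot: [0.702, -0.036, 0.711, 0.035]
contact_force: [-0.8, 0.3, -0.7]
gripper_width: 0.7
```

Emit:
{"api": "play_rows", "payload": {
  "motion": [
    [0.2, [0, 0, 0], 0],
    [0.2, [0, 0, 0], 0],
    [0.2, [0, 0, 0], 0],
    [0.2, [0, 0, 0.03], 0],
    [0.2, [0, 0, 0.06], 0]
  ]
}}

```text
time: 15.15
tool_pos: [0.5286, 0.1955, 0.0665]
tool_rot: [0.706, -0.036, 0.707, 0.036]
contact_force: [0.5, 0.1, -0.9]
gripper_width: 0.446
```

Emit:
{"api": "play_rows", "payload": {
  "motion": [
    [0.09, [0, 0, 0], 0],
    [0.08, [0, 0, 0], 0],
    [0.075, [0, 0, 0], 0],
    [0.073, [0, 0, 0], 0],
    [0.071, [0, 0, 0], 0]
  ]
}}

```text
time: 15.65
tool_pos: [0.5282, 0.1954, 0.0643]
tool_rot: [0.705, -0.036, 0.707, 0.035]
contact_force: [0.1, -0.7, -0.9]
gripper_width: 0.463
```

```bash
python3 -c "
from h import *
tool();crop('scene','s11',150,150,330,290,4)"
```

```text
t 15.65 pos [0.5282 0.1954 0.0643] yaw 5.77 q [0.22 0.05 1.88 0.   1.22 0.12] F [ 0.1 -0.7 -0.9] w 39.3
```

View pics/s11.png

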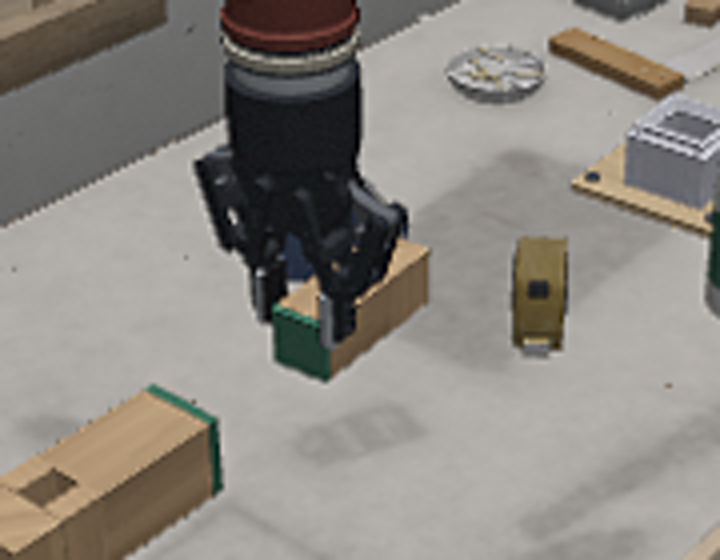

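Emit:
{"api": "play_rows", "payload": {
  "motion": [
    [0.07, [0, 0, 0.02], 0],
    [0.069, [0, 0, 0.02], 0],
    [0.068, [0, 0, 0.02], 0],
    [0.067, [0, 0, 0.02], 0],
    [0.1, [0, 0, 0.02], 0]
  ]
}}

```text
time: 16.2
tool_pos: [0.5285, 0.1955, 0.0846]
tool_rot: [0.706, -0.036, 0.707, 0.036]
contact_force: [0.1, -0.3, -1.4]
gripper_width: 0.455
```

```bash
python3 -c "
from h import *
tool();crop('scene','s12',150,150,330,290,4)"
```

```text
t 16.2 pos [0.5285 0.1955 0.0846] yaw 5.77 q [0.22 0.02 1.87 0.   1.26 0.12] F [ 0.1 -0.3 -1.4] w 38.7
```

View pics/s12.png

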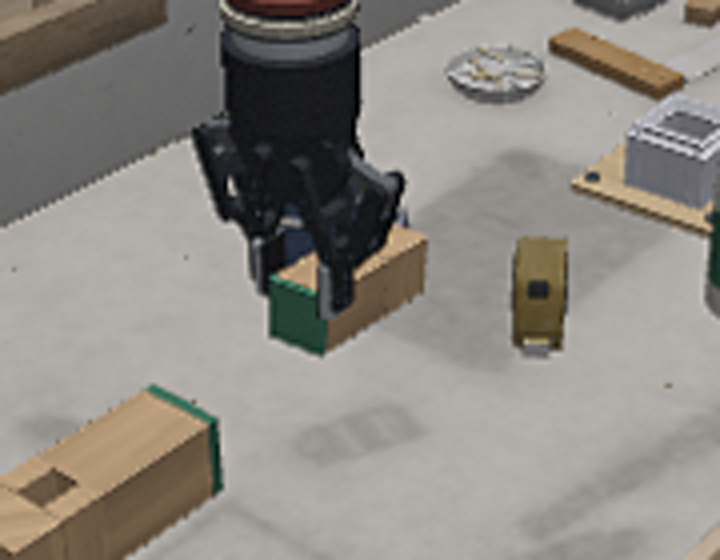

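Emit:
{"api": "play_rows", "payload": {
  "motion": [
    [0.068, [0, 0, 0.0], 0],
    [0.067, [0, 0, 0], 0],
    [0.067, [0, 0, 0], 0],
    [0.067, [0, 0, 0], 0],
    [0.1, [0, 0, 0], 0]
  ]
}}

```text
time: 16.75
tool_pos: [0.5291, 0.1957, 0.0857]
tool_rot: [0.706, -0.036, 0.706, 0.036]
contact_force: [-0.0, -0.3, -2.0]
gripper_width: 0.46
```

```bash
python3 -c "
from h import *
tool();crop('scene','s13',150,150,330,290,4)"
```

```text
t 16.75 pos [0.5291 0.1957 0.0857] yaw 5.77 q [ 0.22  0.02  1.86 -0.    1.26  0.12] F [-0.  -0.3 -2. ] w 39.1
```

View pics/s13.png

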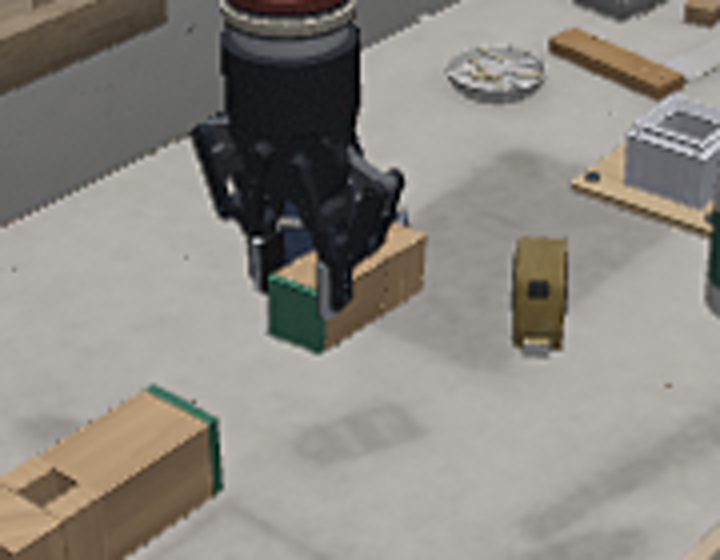

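Emit:
{"api": "play_rows", "payload": {
  "motion": [
    [0.067, [0, 0, 0.0], 0],
    [0.066, [0, 0, 0], 0],
    [0.065, [0, 0, 0], 0],
    [0.065, [0, 0, 0], 0],
    [0.1, [0, 0, 0], 0]
  ]
}}

```text
time: 17.3
tool_pos: [0.5291, 0.1957, 0.0857]
tool_rot: [0.706, -0.036, 0.706, 0.036]
contact_force: [-1.0, 0.8, -0.8]
gripper_width: 0.454
```

```bash
python3 -c "
from h import *
tool();crop('scene','s14',150,150,330,290,4)"
```

```text
t 17.3 pos [0.5291 0.1957 0.0857] yaw 5.77 q [0.22 0.02 1.86 0.   1.26 0.12] F [-1.   0.8 -0.8] w 38.6
```

View pics/s14.png

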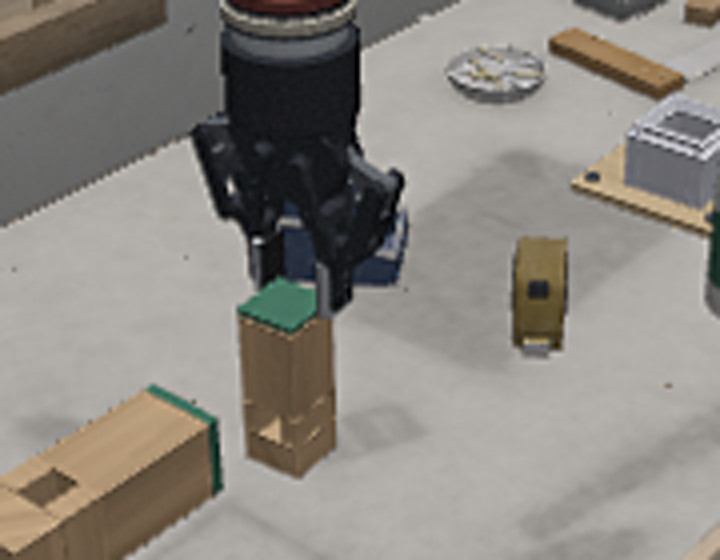

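```bash
cat >> h.py <<'E'
def up(x,y):
    for c in ('scene','side'):
        im,d=cams.grab_frame(c); P=world(c,d); I=im.astype(int)
        n=(d>0)&(abs(P[...,0]-x)<.05)&(abs(P[...,1]-y)<.06)&(P[...,2]>.003)&(P[...,2]<.17)
        g=n&(I[...,1]-I[...,0]>20)&(I[...,1]-I[...,2]>0)
        w=n&(I[...,0]-I[...,2]>30)&(I[...,0]>80)
        print(c,'green',g.sum(),np.round(np.percentile(P[g],[5,50,95],axis=0),3).tolist() if g.sum() else '')
        print('  wood',w.sum(),np.round(np.percentile(P[w],[1,50,99],axis=0),3).tolist() if w.sum() else '')
        # side faces leaning: regress y,x vs z on wood
        if g.sum()>30:
            t=P[g];t=t[abs(t[:,2]-np.median(t[:,2]))<.006]; A=np.c_[t[:,:2],np.ones(len(t))]; s=np.linalg.lstsq(A,t[:,2],rcond=None)[0]; print('  top slope dz/dx,dz/dy',np.round(s[:2],3))
        cv2.imwrite(f'pics/up_{c}.png',im[:,:,::-1])
E
python3 -c "
from h import *
up(.528,.19);save('wrist','w15')"
```

```text
scene green 164 [[0.509, 0.195, 0.113], [0.527, 0.213, 0.115], [0.546, 0.229, 0.117]]
  wood 767 [[0.505, 0.191, 0.008], [0.51, 0.228, 0.06], [0.543, 0.234, 0.109]]
  top slope dz/dx,dz/dy [ 0.001 -0.001]
side green 195 [[0.51, 0.194, 0.112], [0.527, 0.213, 0.114], [0.543, 0.231, 0.117]]
  wood 485 [[0.508, 0.214, 0.009], [0.525, 0.232, 0.061], [0.543, 0.236, 0.109]]
  top slope dz/dx,dz/dy [-0.003 -0.001]
```

View pics/w15.png

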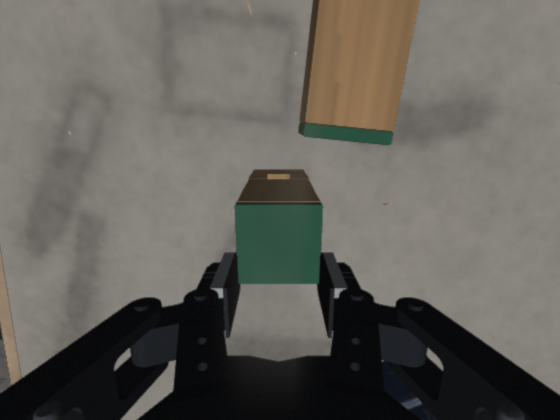

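Emit:
{"api": "play_rows", "payload": {
  "motion": [
    [0.1, [0, 0, -0.002], 0],
    [0.1, [0, 0, -0.0035], 0],
    [0.1, [0, 0, -0.0045], 0],
    [0.1, [0, 0, -0.0045], 0],
    [0.1, [0, 0, -0.0045], 0]
  ]
}}

```text
time: 18.0
tool_pos: [0.5291, 0.1957, 0.0811]
tool_rot: [0.706, -0.036, 0.706, 0.036]
contact_force: [0.6, 0.3, -1.5]
gripper_width: 0.457
```

Emit:
{"api": "play_rows", "payload": {
  "motion": [
    [0.06, [0, 0, 0], 0],
    [0.04, [0, 0, 0], 0],
    [0.0, [0, 0, 0], 0],
    [-0.1, [0, 0, 0], 0],
    [-0.3, [0, 0, 0], 0]
  ]
}}

```text
time: 18.5
tool_pos: [0.5292, 0.1957, 0.0813]
tool_rot: [0.706, -0.036, 0.706, 0.036]
contact_force: [-0.3, 1.0, 0.1]
gripper_width: 0.649
```

```bash
python3 -c "
from h import *
tool();up(.528,.21);save('wrist','w16')"
```

```text
t 18.5 pos [0.5292 0.1957 0.0813] yaw 5.78 q [0.22 0.03 1.87 0.   1.25 0.12] F [-0.3  1.   0.1] w 55.1
scene green 223 [[0.51, 0.194, 0.029], [0.533, 0.218, 0.11], [0.563, 0.264, 0.112]]
  wood 789 [[0.505, 0.191, 0.005], [0.511, 0.228, 0.055], [0.559, 0.269, 0.104]]
  top slope dz/dx,dz/dy [-0.017  0.006]
side green 198 [[0.511, 0.196, 0.054], [0.53, 0.216, 0.11], [0.559, 0.264, 0.112]]
  wood 485 [[0.508, 0.214, 0.005], [0.527, 0.232, 0.055], [0.565, 0.268, 0.103]]
  top slope dz/dx,dz/dy [ 0.016 -0.001]
```

View pics/w16.png

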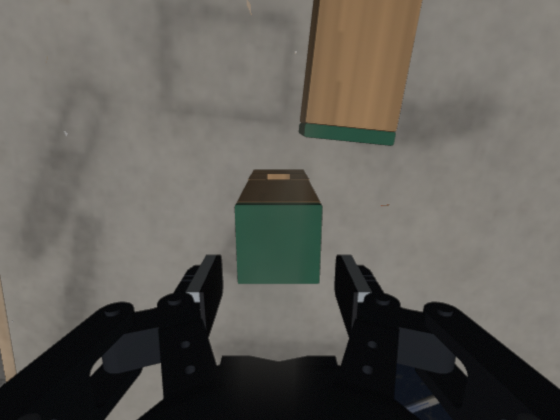

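Emit:
{"api": "play_rows", "payload": {
  "motion": [
    [-0.3, [0, 0, 0], 0],
    [-0.3, [0, 0, 0], 0],
    [-0.3, [-0.001, 0.008, 0], 0],
    [-0.3, [-0.002, 0.017, 0], 0],
    [-0.3, [-0.002, 0.017, -0.015], 0]
  ]
}}

```text
time: 19.15
tool_pos: [0.5289, 0.2145, 0.0682]
tool_rot: [0.708, -0.036, 0.704, 0.037]
contact_force: [1.1, -0.4, 1.1]
gripper_width: 0.654
```

Emit:
{"api": "play_rows", "payload": {
  "motion": [
    [-0.3, [0, 0, 0], 0],
    [0, [0, 0, 0], 0],
    [0.3, [0, 0, 0], 0],
    [0.3, [0, 0, 0], 0],
    [0.3, [0, 0, 0], 0]
  ]
}}

```text
time: 19.65
tool_pos: [0.5271, 0.2125, 0.0663]
tool_rot: [0.706, -0.036, 0.706, 0.036]
contact_force: [0.4, -0.4, -0.1]
gripper_width: 0.459
```

Emit:
{"api": "play_rows", "payload": {
  "motion": [
    [0.3, [0, 0, 0.02], 0],
    [0.3, [0, 0, 0.06], 0],
    [0.3, [0, 0, 0.1], 0],
    [0.3, [0, 0, 0.13], 0],
    [0.3, [0, 0, 0.13], 0]
  ]
}}

```text
time: 20.15
tool_pos: [0.5304, 0.2134, 0.2028]
tool_rot: [0.71, -0.035, 0.702, 0.036]
contact_force: [-0.1, 0.7, -0.1]
gripper_width: 0.46
```

```bash
python3 -c "
from h import *
tool();save('wrist','w17');crop('scene','s17',130,80,330,230,4);tool()"
```

```text
t 20.15 pos [0.5304 0.2134 0.2028] yaw 5.77 q [ 0.25 -0.08  1.75  0.    1.45  0.15] F [-0.1  0.7 -0.1] w 39.1
t 20.25 pos [0.5274 0.2126 0.1967] yaw 5.76 q [ 0.25 -0.07  1.76 -0.    1.45  0.15] F [-0.4 -0.6 -1.5] w 38.5
```

View pics/w17.png

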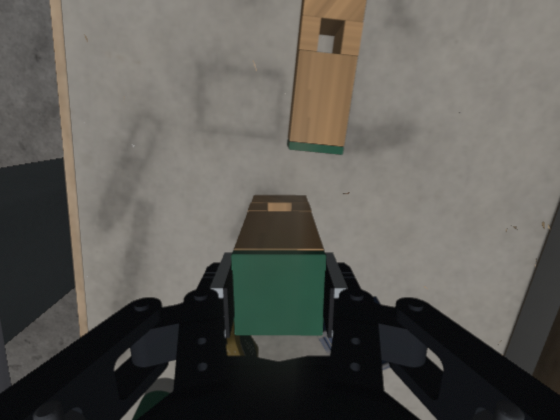

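View pics/s17.png

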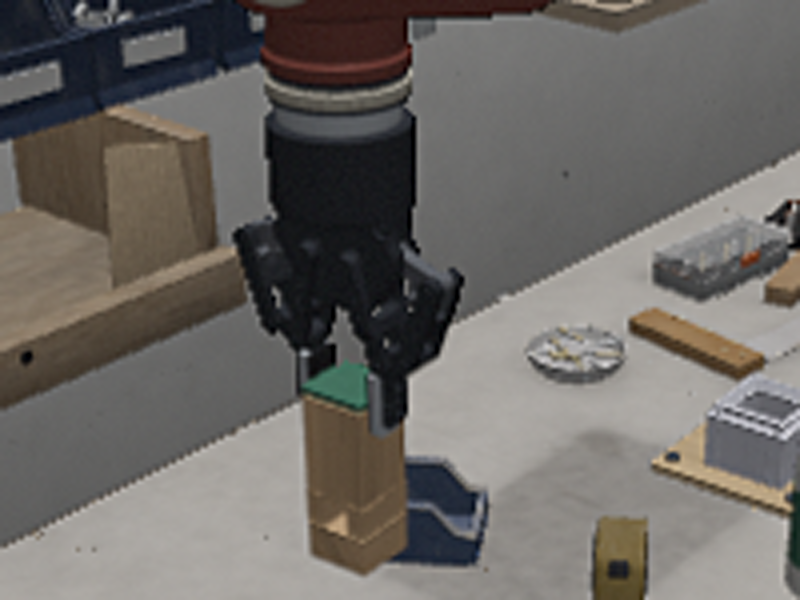

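Emit:
{"api": "play_rows", "payload": {
  "motion": [
    [0.3, [0, -0.04, 0.01], 0.149],
    [0.3, [0, -0.085, 0.01], 0.298],
    [0.3, [0, -0.13, 0.01], 0.447],
    [0.3, [-0.004, -0.175, 0.01], 0.596],
    [0.3, [-0.004, -0.216, 0.01], 0.745]
  ]
}}

```text
time: 20.75
tool_pos: [0.5213, -0.0015, 0.2032]
tool_rot: [0.648, -0.278, 0.651, 0.28]
contact_force: [0.1, 0.1, -0.8]
gripper_width: 0.453
```

Emit:
{"api": "play_rows", "payload": {
  "motion": [
    [0.3, [-0.002, -0.045, 0], 0.149],
    [0.3, [-0.004, -0.09, 0], 0.298],
    [0.3, [-0.004, -0.135, 0.0], 0.447],
    [0.3, [-0.004, -0.18, 0.0], 0.596],
    [0.3, [-0.004, -0.216, 0.0], 0.745]
  ]
}}

```text
time: 21.25
tool_pos: [0.5176, -0.2176, 0.2031]
tool_rot: [0.513, -0.485, 0.514, 0.488]
contact_force: [0.4, -0.5, -0.9]
gripper_width: 0.454
```

Emit:
{"api": "play_rows", "payload": {
  "motion": [
    [0.3, [0, 0, 0], 0.041],
    [0.3, [0, 0, 0], 0.041],
    [0.3, [0, 0, 0], 0.041]
  ]
}}

```text
time: 21.55
tool_pos: [0.5183, -0.2153, 0.204]
tool_rot: [0.504, -0.494, 0.505, 0.497]
contact_force: [0.6, 1.0, -1.1]
gripper_width: 0.455
```

```bash
cat >> h.py <<'E'
def rim():
    info=cams.camera_info('wrist'); im,d=cams.grab_frame('wrist'); P=world('wrist',d,info)
    cv2.imwrite('pics/rim.png',im[:,:,::-1])
    m=(d>0)&(abs(P[...,0]-.52)<.05)&(abs(P[...,1]+.22)<.05)
    g=m&(abs(P[...,2]-.064)<.004); print('rim',g.sum(),cv2.minAreaRect((P[g][:,:2]*1000).astype(np.float32)),np.round(np.percentile(P[g],[1,99],axis=0),4).tolist())
    t=(d>0)&(im[...,1].astype(int)-im[...,0]>20)&(P[...,2]>.1)
    if t.sum()>50: print('top',t.sum(),cv2.minAreaRect((P[t][:,:2]*1000).astype(np.float32)),np.median(P[t][:,2]))
    return im,d,P
E
python3 -c "
from h import *
tool();rim();crop('scene','s18',250,100,400,220,5)
"
```

```text
t 21.55 pos [ 0.5183 -0.2153  0.204 ] yaw 88.93 q [-0.53 -0.09  1.77  0.    1.47 -2.08] F [ 0.6  1.  -1.1] w 38.7
rim 718 ((510.94732666015625, -218.62222290039062), (46.02870178222656, 63.36196517944336), 5.22147798538208) [[0.488, -0.2507, 0.0602], [0.5314, -0.1897, 0.0663]]
top 7340 ((519.5971069335938, -215.37954711914062), (40.36190414428711, 40.56734848022461), 89.29804992675781) 0.2489284553280559
```

View pics/rim.png

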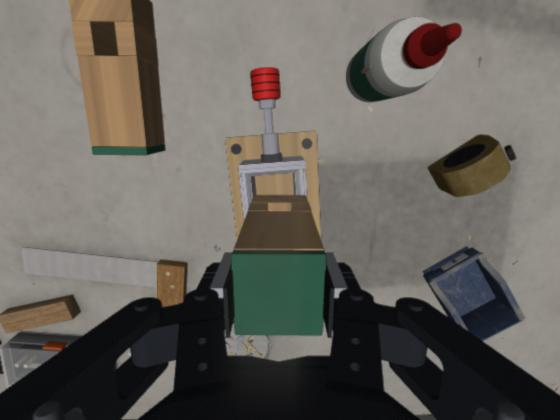

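View pics/s18.png

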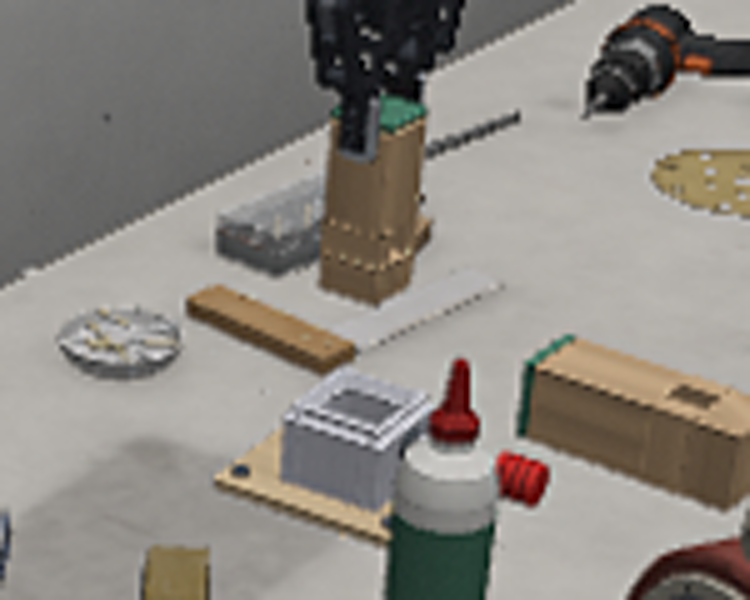

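Emit:
{"api": "play_rows", "payload": {
  "motion": [
    [0.3, [0, 0, -0.03], 0.04],
    [0.3, [0, 0, -0.055], 0.08],
    [0.3, [0, 0, -0.06], 0.08],
    [0.3, [0, 0, -0.06], 0.08]
  ]
}}

```text
time: 22.05
tool_pos: [0.5186, -0.2149, 0.1451]
tool_rot: [0.484, -0.514, 0.484, 0.516]
contact_force: [-0.6, -0.3, -1.1]
gripper_width: 0.455
```

```bash
python3 -c "
from h import *
rim();tool();crop('scene','s19',270,130,390,220,6);crop('side','d19',240,130,340,220,6)
"
```

```text
rim 1009 ((517.5425415039062, -219.39939880371094), (57.455902099609375, 63.112239837646484), 3.047960042953491) [[0.4884, -0.2508, 0.0601], [0.5397, -0.1901, 0.0662]]
top 7345 ((519.9345703125, -214.97775268554688), (40.331851959228516, 40.627864837646484), 4.035254001617432) 0.19001330074605077
t 22.1 pos [ 0.5195 -0.2156  0.1466] yaw 93.57 q [-0.53 -0.05  1.82 -0.    1.37 -2.16] F [ 0.5 -0.3 -0.6] w 38.5
```

View pics/rim.png

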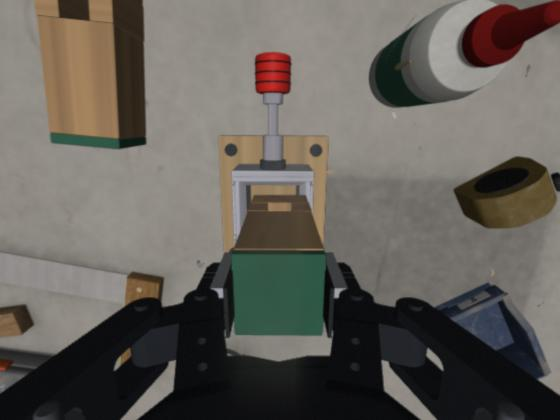

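View pics/s19.png

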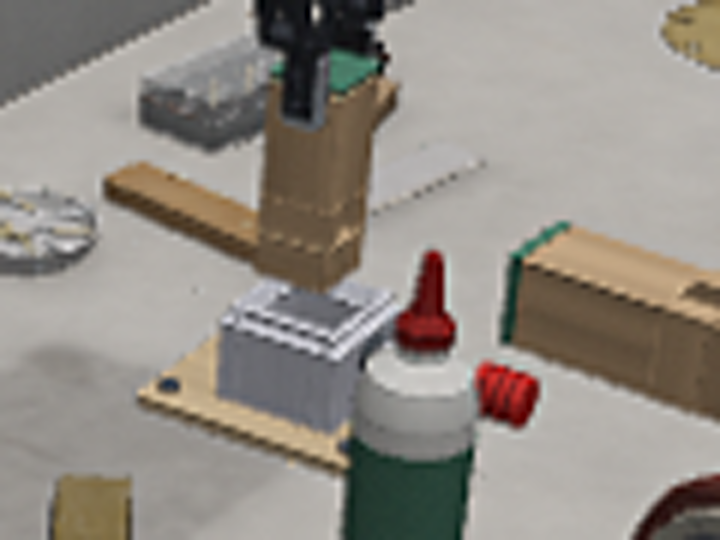

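View pics/d19.png

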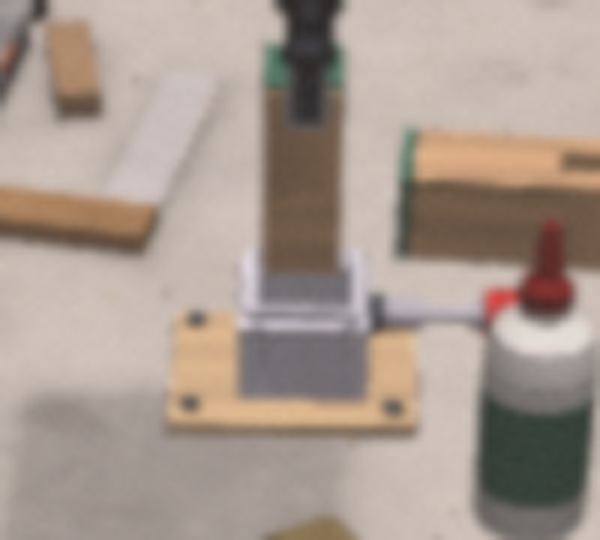

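Emit:
{"api": "play_rows", "payload": {
  "motion": [
    [0.3, [0, -0.004, 0], 0],
    [0.3, [0, -0.004, -0.008], 0],
    [0.3, [0, -0.004, -0.016], 0],
    [0.3, [0, -0.004, -0.022], 0],
    [0.3, [0, -0.004, -0.026], 0]
  ]
}}

```text
time: 22.7
tool_pos: [0.5187, -0.2197, 0.1188]
tool_rot: [0.484, -0.515, 0.484, 0.516]
contact_force: [0.0, 0.4, -1.3]
gripper_width: 0.458
```

```bash
python3 -c "
from h import *
rim();tool();crop('side','d20',240,130,340,220,6)
"
```

```text
rim 1364 ((506.9002990722656, -219.16778564453125), (37.800601959228516, 64.0916748046875), 5.589105606079102) [[0.488, -0.251, 0.0601], [0.5242, -0.1895, 0.0669]]
top 7332 ((519.8407592773438, -219.62142944335938), (40.23017883300781, 40.35523223876953), 3.850478172302246) 0.16369301412350606
t 22.75 pos [ 0.5184 -0.2195  0.1183] yaw 93.57 q [-0.53 -0.02  1.84  0.    1.32 -2.17] F [ 0.4  0.  -1.4] w 38.4
```

View pics/rim.png

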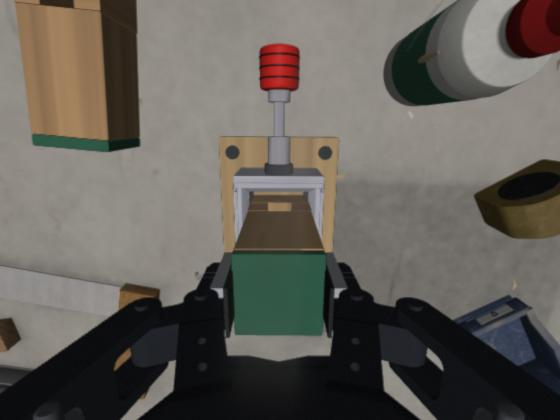

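View pics/d20.png

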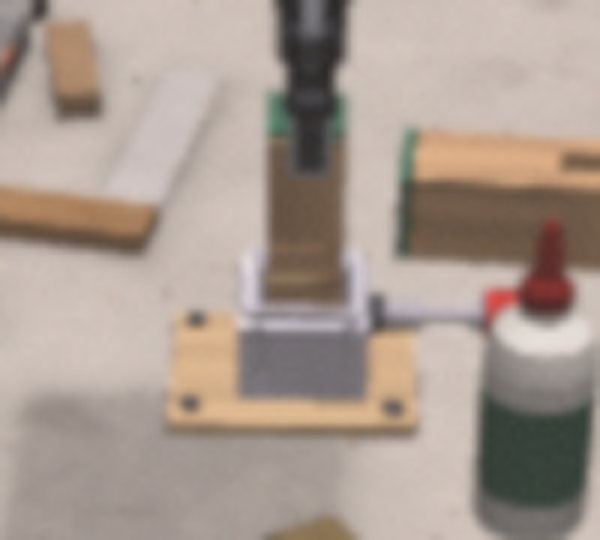

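Emit:
{"api": "play_rows", "payload": {
  "motion": [
    [0.3, [0, 0, -0.008], 0],
    [0.3, [0, 0, -0.016], 0],
    [0.3, [0, 0, -0.024], 0],
    [0.3, [0, 0, -0.032], 0],
    [0.3, [0, 0, -0.038], 0]
  ]
}}

```text
time: 23.3
tool_pos: [0.5189, -0.2197, 0.081]
tool_rot: [0.484, -0.515, 0.484, 0.516]
contact_force: [0.2, 0.3, -0.3]
gripper_width: 0.453
```

Emit:
{"api": "play_rows", "payload": {
  "motion": [
    [0.3, [0, 0, -0.002], 0],
    [0.3, [0, 0, -0.003], 0],
    [0.3, [0, 0, -0.004], 0],
    [0.3, [0, 0, -0.004], 0]
  ]
}}

```text
time: 23.7
tool_pos: [0.5195, -0.2201, 0.0784]
tool_rot: [-0.484, 0.515, -0.484, -0.515]
contact_force: [0.4, 0.3, -0.9]
gripper_width: 0.459
```

```bash
python3 -c "
from h import *
rim();tool();up(.52,-.2195)
"
```

```text
rim 2030 ((507.1199951171875, -219.75990295410156), (36.8554573059082, 63.368289947509766), 3.686988353729248) [[0.4882, -0.2511, 0.0601], [0.5231, -0.1896, 0.0675]]
top 7327 ((520.618408203125, -220.100830078125), (40.677467346191406, 40.43709945678711), 3.598702907562256) 0.12341235563935625
t 23.75 pos [ 0.5195 -0.2201  0.0785] yaw 93.57 q [-0.53  0.03  1.87  0.    1.24 -2.17] F [-0.6 -0.  -0.6] w 39.0
scene green 40 [[0.503, -0.239, 0.121], [0.511, -0.227, 0.124], [0.528, -0.201, 0.127]]
  wood 407 [[0.473, -0.238, 0.005], [0.509, -0.199, 0.07], [0.568, -0.165, 0.118]]
  top slope dz/dx,dz/dy [0.022 0.028]
side green 22 [[0.502, -0.232, 0.122], [0.53, -0.208, 0.124], [0.536, -0.171, 0.151]]
  wood 419 [[0.472, -0.258, 0.005], [0.522, -0.195, 0.011], [0.569, -0.163, 0.111]]
```

View pics/rim.png

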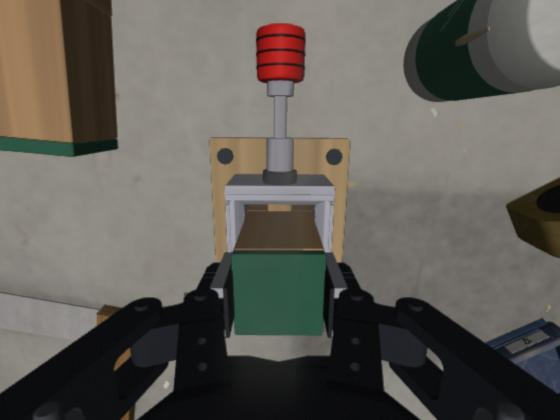

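Emit:
{"api": "play_rows", "payload": {
  "motion": [
    [0.3, [0, 0, -0.001], 0],
    [0.3, [0, 0, -0.003], 0],
    [0.3, [0, 0, -0.004], 0],
    [0.3, [0, 0, -0.004], 0]
  ]
}}

```text
time: 24.25
tool_pos: [0.5197, -0.2202, 0.0755]
tool_rot: [-0.484, 0.516, -0.484, -0.515]
contact_force: [-1.6, 1.3, 4.9]
gripper_width: 0.455
```

Emit:
{"api": "play_rows", "payload": {
  "motion": [
    [0.05, [0, 0, 0], 0],
    [0.0, [0, 0, 0], 0],
    [-0.2, [0, 0, 0], 0],
    [-0.3, [0, 0, 0], 0]
  ]
}}

```text
time: 24.65
tool_pos: [0.5191, -0.2199, 0.0739]
tool_rot: [0.484, -0.515, 0.484, 0.515]
contact_force: [0.1, 0.0, -1.2]
gripper_width: 0.65
```

```bash
python3 -c "
from h import *
rim();tool()
"
```

```text
rim 2248 ((518.9276123046875, -219.2005615234375), (60.5434684753418, 63.92158508300781), 3.3909263610839844) [[0.4881, -0.2508, 0.0602], [0.5475, -0.1891, 0.0675]]
top 7444 ((520.65478515625, -218.89266967773438), (40.31058883666992, 39.827510833740234), 3.36810040473938) 0.12028754159083091
t 24.7 pos [ 0.5192 -0.22    0.074 ] yaw 93.57 q [-0.53  0.03  1.87 -0.    1.24 -2.17] F [-0.   0.7 -0. ] w 55.1
```

View pics/rim.png

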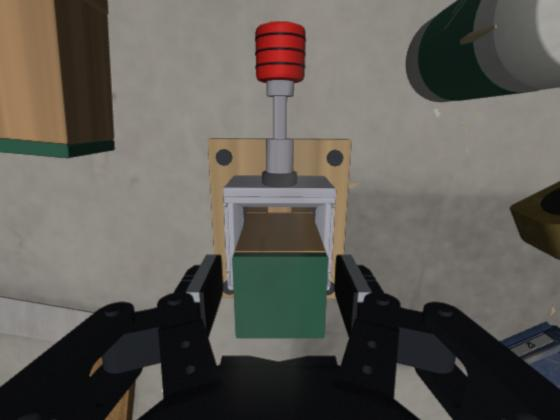

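Emit:
{"api": "play_rows", "payload": {
  "motion": [
    [-0.3, [0, 0, 0.04], 0],
    [-0.3, [0, 0, 0.09], 0],
    [-0.3, [0, 0, 0.13], 0],
    [0.5, [-0.04, -0.003, 0.13], 0],
    [1, [-0.09, -0.006, 0.13], 0]
  ]
}}

```text
time: 25.2
tool_pos: [0.4301, -0.2267, 0.2067]
tool_rot: [-0.484, 0.517, -0.484, -0.514]
contact_force: [-1.5, -1.1, 0.7]
gripper_width: 0.32
```

Emit:
{"api": "play_rows", "payload": {
  "motion": [
    [1, [-0.04, -0.003, 0], 0],
    [1, [-0.062, -0.003, -0.03], 0],
    [1, [-0.062, -0.003, -0.08], 0],
    [1, [-0.062, -0.003, -0.13], 0],
    [1, [-0.062, -0.003, -0.165], 0]
  ]
}}

```text
time: 25.7
tool_pos: [0.3658, -0.2279, 0.0362]
tool_rot: [0.484, -0.514, 0.484, 0.516]
contact_force: [-0.9, 0.2, 0.4]
gripper_width: -0.004
```

```bash
python3 -c "
from h import *
tool();save('wrist','w21');crop('side','d21',240,130,340,220,6);tool()
"
```

```text
t 25.7 pos [ 0.3658 -0.2279  0.0362] yaw 93.54 q [-0.73 -0.25  2.2   0.    1.19 -2.36] F [-0.9  0.2  0.4] w -0.4
t 25.8 pos [ 0.3633 -0.2255  0.0336] yaw 93.55 q [-0.73 -0.25  2.2  -0.    1.2  -2.36] F [-0.6  1.   0.2] w -0.1
```

View pics/w21.png

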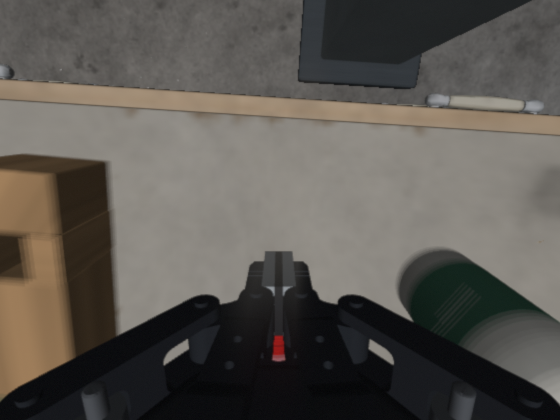

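View pics/d21.png

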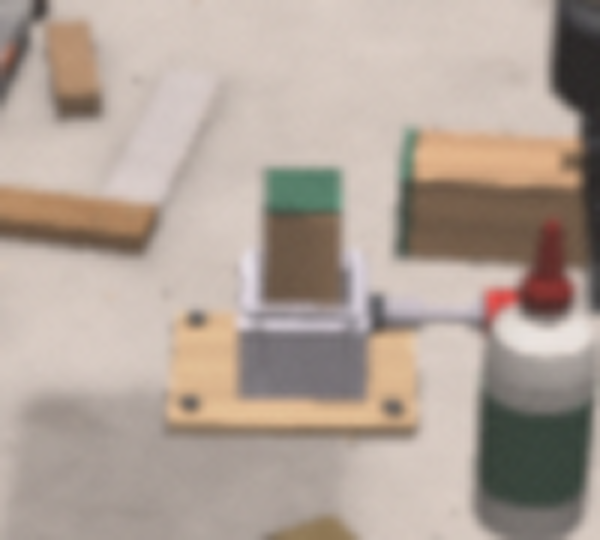

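Emit:
{"api": "play_rows", "payload": {
  "motion": [
    [1, [0.01, 0, 0], 0],
    [1, [0.02, 0, 0], 0],
    [1, [0.028, 0.0005, 0], 0],
    [1, [0.034, 0.001, 0], 0],
    [1, [0.038, 0.001, 0], 0]
  ]
}}

```text
time: 26.3
tool_pos: [0.4068, -0.2284, 0.0403]
tool_rot: [-0.484, 0.516, -0.484, -0.515]
contact_force: [-0.1, -0.3, 0.1]
gripper_width: -0.001
```

Emit:
{"api": "play_rows", "payload": {
  "motion": [
    [1, [0.002, 0, 0], 0],
    [1, [0.004, 0, 0], 0],
    [1, [0.006, 0, 0], 0],
    [1, [0.007, 0.0005, 0], 0],
    [1, [0.007, 0.0005, 0], 0]
  ]
}}

```text
time: 26.8
tool_pos: [0.4123, -0.2274, 0.0391]
tool_rot: [0.484, -0.515, 0.484, 0.515]
contact_force: [-0.7, -1.1, -0.2]
gripper_width: -0.001
```

```bash
python3 -c "
from h import *
tool();save('wrist','w22');crop('side','d22',240,130,340,220,6);tool()
"
```

```text
t 26.8 pos [ 0.4123 -0.2274  0.0391] yaw 93.57 q [-0.66 -0.15  2.11  0.    1.18 -2.3 ] F [-0.7 -1.1 -0.2] w -0.1
t 26.9 pos [ 0.4122 -0.2275  0.0391] yaw 93.56 q [-0.66 -0.15  2.11 -0.    1.18 -2.3 ] F [-0.   0.4  0.5] w 0.1
```

View pics/d22.png

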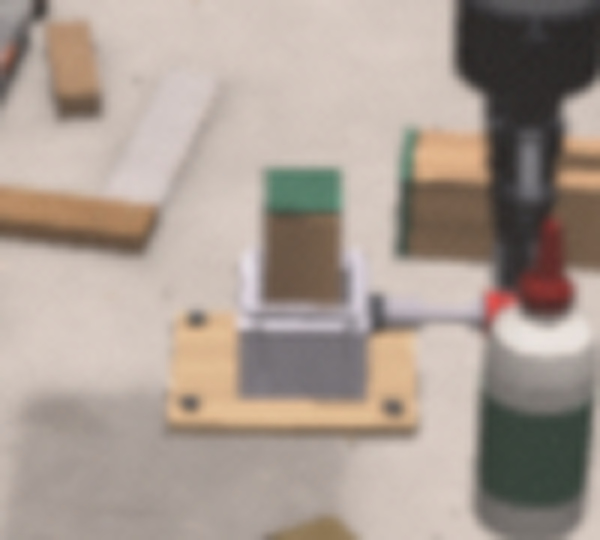

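View pics/w22.png

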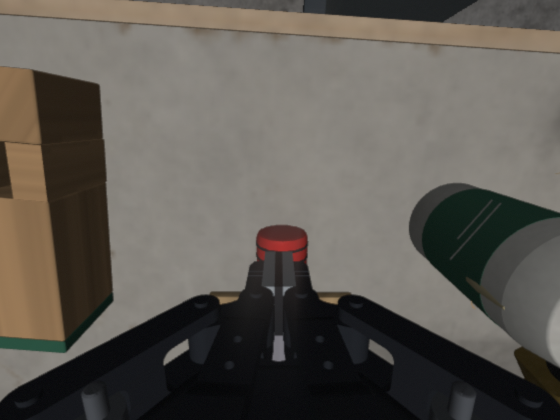

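```bash
python3 -c "
from h import *
crop('scene','s22',290,150,380,220,8)
print(np.round(state()['tool_pos'],4))
for c in ('scene','side','wrist'):
    cams.grab_frame(c)
    print(c,[(np.round(r['at'],3),round(r['score'],2)) for r in nets.landmark_of(c,'knob_grip')][:3])
"
```

```text
[ 0.4122 -0.2275  0.0391]
scene [(array([ 0.41 , -0.229,  0.042]), 0.4)]
side [(array([ 0.412, -0.227,  0.046]), 0.39)]
wrist [(array([ 0.412, -0.225,  0.045]), 0.94)]
```

View pics/s22.png

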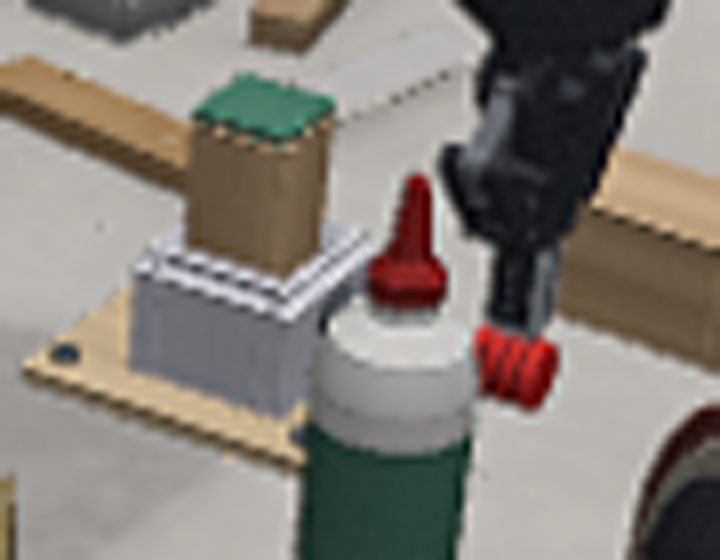

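Emit:
{"api": "play_rows", "payload": {
  "motion": [
    [1, [0, 0, 0.02], 0],
    [1, [-0.03, -0.002, 0.02], 0],
    [1, [-0.055, -0.001, 0.02], 0],
    [1, [-0.055, -0.001, -0.01], 0],
    [1, [-0.055, -0.001, -0.026], 0]
  ]
}}

```text
time: 27.75
tool_pos: [0.3565, -0.2283, 0.0123]
tool_rot: [-0.484, 0.515, -0.484, -0.515]
contact_force: [-0.4, -0.6, -0.3]
gripper_width: -0.006
```

Emit:
{"api": "play_rows", "payload": {
  "motion": [
    [1, [0, 0, 0], 0],
    [1, [0.01, 0, 0], 0],
    [1, [0.02, 0.0, 0], 0],
    [1, [0.02, 0.0, 0], 0],
    [1, [0.02, 0.0, 0], 0]
  ]
}}

```text
time: 28.25
tool_pos: [0.3784, -0.2289, 0.014]
tool_rot: [-0.484, 0.516, -0.484, -0.515]
contact_force: [0.2, 0.5, -0.8]
gripper_width: -0.003
```

```bash
python3 -c "
from h import *
tool();save('wrist','w23');crop('scene','s23',290,150,380,220,8);tool()
"
```

```text
t 28.25 pos [ 0.3784 -0.2289  0.014 ] yaw 93.63 q [-0.71 -0.18  2.19 -0.    1.14 -2.35] F [ 0.2  0.5 -0.8] w -0.3
t 28.35 pos [ 0.3776 -0.2286  0.0135] yaw 93.59 q [-0.71 -0.18  2.19 -0.    1.14 -2.35] F [-0.6  0.2  1. ] w 0.2
```

View pics/w23.png

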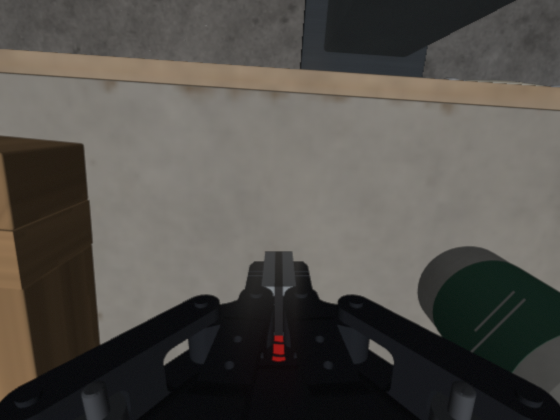

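View pics/s23.png

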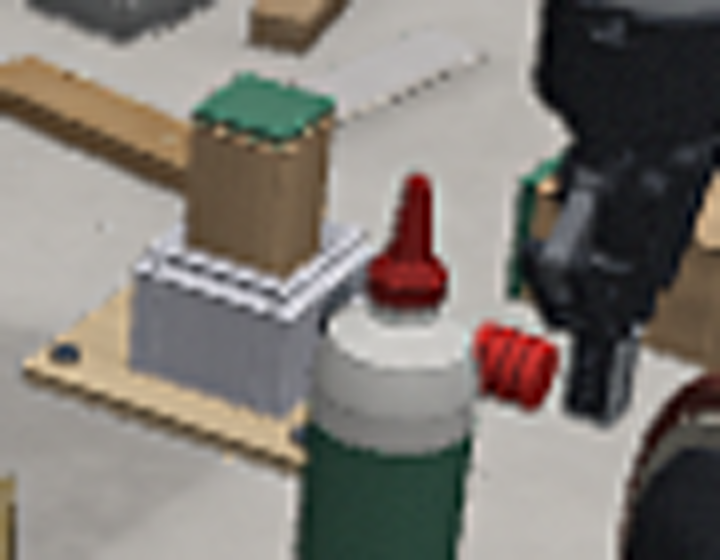

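Emit:
{"api": "play_rows", "payload": {
  "motion": [
    [1, [0.006, 0.0005, 0], 0],
    [1, [0.012, 0.001, 0], 0],
    [1, [0.018, 0.001, 0], 0],
    [1, [0.024, 0.0015, 0], 0],
    [1, [0.028, 0.002, 0], 0]
  ]
}}

```text
time: 28.85
tool_pos: [0.4062, -0.2266, 0.0133]
tool_rot: [-0.484, 0.516, -0.484, -0.515]
contact_force: [-0.0, 0.3, -0.1]
gripper_width: 0.0
```

```bash
python3 -c "
from h import *
tool();save('wrist','w24');crop('scene','s24',290,150,380,220,8)
"
```

```text
t 28.85 pos [ 0.4062 -0.2266  0.0133] yaw 93.57 q [-0.67 -0.12  2.13  0.    1.13 -2.3 ] F [-0.   0.3 -0.1] w 0.0
```

View pics/s24.png

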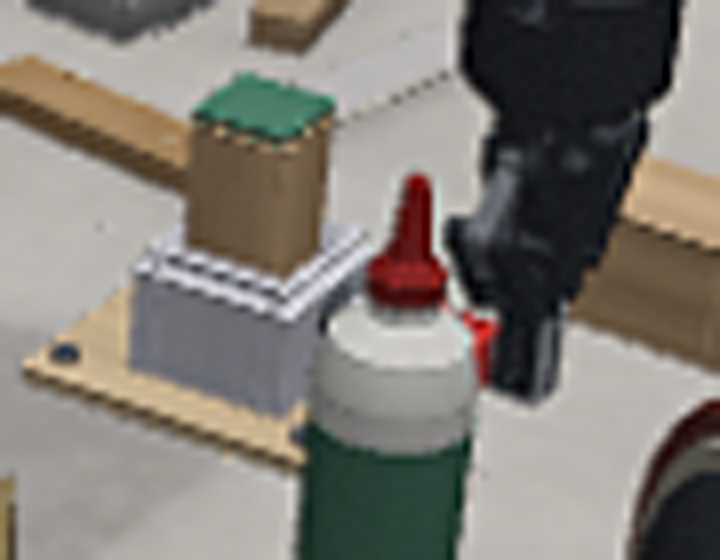

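Emit:
{"api": "play_rows", "payload": {
  "motion": [
    [1, [0.002, 0, 0], 0],
    [1, [0.004, 0, 0], 0],
    [1, [0.005, 0, 0], 0],
    [1, [0.006, 0, 0], 0],
    [1, [0.006, 0, 0], 0]
  ]
}}

```text
time: 29.45
tool_pos: [0.4089, -0.2264, 0.013]
tool_rot: [0.483, -0.514, 0.485, 0.517]
contact_force: [-11.9, 0.0, 7.7]
gripper_width: 0.002
```

Emit:
{"api": "play_rows", "payload": {
  "motion": [
    [1, [0, 0, 0], 0],
    [1, [0.001, 0, 0], 0],
    [1, [0.002, 0, 0], 0],
    [1, [0.002, 0, 0], 0]
  ]
}}

```text
time: 29.85
tool_pos: [0.4088, -0.2264, 0.0129]
tool_rot: [0.481, -0.512, 0.486, 0.519]
contact_force: [-19.0, -0.5, 13.4]
gripper_width: 0.0
```

Hard stop reached at 19 N (position no longer advances). Back away and check.

Emit:
{"api": "play_rows", "payload": {
  "motion": [
    [1, [-0.015, 0, 0], 0],
    [1, [-0.05, -0.002, 0], 0],
    [1, [-0.055, -0.002, 0.04], 0],
    [1, [-0.055, -0.002, 0.09], 0],
    [1, [-0.055, -0.002, 0.14], 0]
  ]
}}

```text
time: 30.35
tool_pos: [0.3575, -0.2279, 0.154]
tool_rot: [0.485, -0.515, 0.484, 0.515]
contact_force: [1.3, -0.5, -0.4]
gripper_width: 0.003
```

Emit:
{"api": "play_rows", "payload": {
  "motion": [
    [1, [0.0, 0, 0.05], 0],
    [1, [0.05, 0.0, 0.1], 0],
    [1, [0.09, 0.002, 0.13], 0],
    [1, [0.09, 0.002, 0.13], 0],
    [1, [0.09, 0.002, 0.13], 0]
  ]
}}

```text
time: 30.85
tool_pos: [0.4508, -0.2269, 0.286]
tool_rot: [-0.484, 0.517, -0.483, -0.514]
contact_force: [-0.7, -0.2, 0.2]
gripper_width: 0.003
```

```bash
python3 -c "
from h import *
tool();rim();crop('side','d25',240,130,340,220,6)
for n in ('knob_grip','leg_blank'): 
  for c in ('wrist','side'): print(n,[(np.round(r['at'],3),round(r['score'],2)) for r in nets.landmark_of(c,n)][:3])
for c in ('wrist','scene','side'):
    cams.grab_frame(c)
    for n in ('glue_bottle','tape_measure','parts_bin'): print(c,n,[(np.round(r['at'],3),round(r['score'],2)) for r in nets.recognise(c,n)][:1])
im,d=cams.grab_frame('wrist');P=world('wrist',d)
red=(im[...,0]>110)&(im[...,1]<80)&(im[...,2]<80)&(d>0)&(abs(P[...,0]-.42)<.06)&(abs(P[...,1]+.22)<.04)&(P[...,2]<.08)&(P[...,2]>.03)
print(red.sum(),np.round(np.percentile(P[red],[0,2,50,98,100],axis=0),4))
"
```

```text
t 30.85 pos [ 0.4508 -0.2269  0.286 ] yaw 93.67 q [-0.61 -0.28  1.79  0.    1.62 -2.25] F [-0.7 -0.2  0.2] w 0.2
rim 599 ((518.8215942382812, -219.15003967285156), (61.36792755126953, 62.35791015625), 3.810502767562866) [[0.4884, -0.2507, 0.0602], [0.5483, -0.1878, 0.0664]]
top 659 ((517.2206420898438, -218.9921112060547), (33.87061309814453, 38.16425323486328), 2.6758975982666016) 0.12019416658704588
knob_grip [(array([ 0.435, -0.222,  0.046]), 0.93)]
knob_grip [(array([ 0.437, -0.224,  0.045]), 0.53)]
leg_blank [(array([ 0.524, -0.22 ,  0.068]), 0.74), (array([ 0.399, -0.368,  0.025]), 0.55)]
leg_blank [(array([ 0.403, -0.37 ,  0.027]), 0.92), (array([0.561, 0.334, 0.026]), 0.65), (array([ 0.522, -0.218,  0.064]), 0.58)]
wrist glue_bottle [(array([ 0.398, -0.12 ,  0.114]), 0.96)]
wrist tape_measure [(array([ 0.493, -0.009,  0.048]), 0.9)]
wrist parts_bin [(array([0.65 , 0.033, 0.002]), 0.66)]
scene glue_bottle [(array([ 0.392, -0.089,  0.076]), 0.76)]
scene tape_measure [(array([0.485, 0.018, 0.044]), 0.9)]
scene parts_bin [(array([0.656, 0.032, 0.024]), 0.92)]
side glue_bottle [(array([ 0.399, -0.094,  0.082]), 0.62)]
side tape_measure [(array([0.493, 0.014, 0.036]), 0.91)]
side parts_bin [(array([0.662, 0.029, 0.022]), 0.7)]
339 [[ 0.4201 -0.2362  0.0477]
 [ 0.4203 -0.2356  0.0511]
 [ 0.4338 -0.2244  0.0567]
 [ 0.4461 -0.213   0.0589]
 [ 0.4479 -0.2123  0.06  ]]
```

View pics/rim.png

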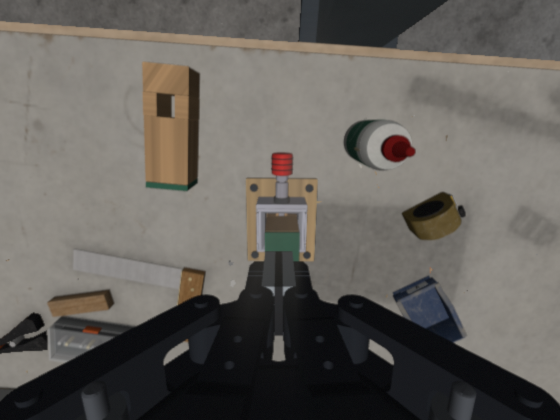

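View pics/d25.png

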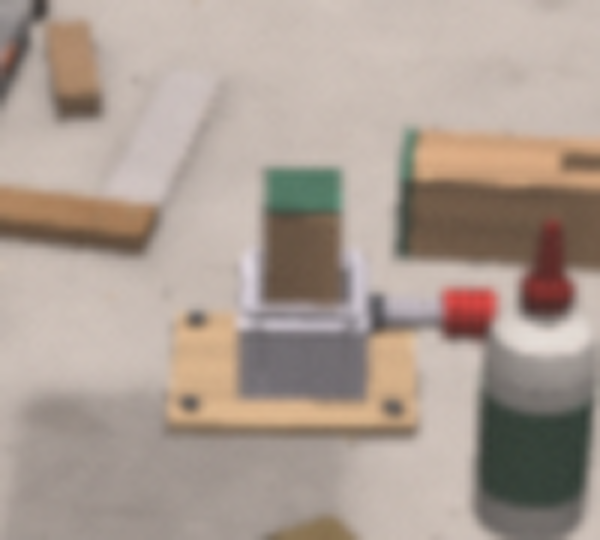

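```bash
python3 -c "
from h import *
tool();print(workorder.job_done())"
```

```text
t 31.8 pos [ 0.4484 -0.2265  0.2832] yaw 93.57 q [-0.62 -0.28  1.8   0.    1.62 -2.25] F [0.3 0.4 0.2] w -0.2
the job is handed in; nothing more can be done
None
```

The job is done and was handed in at 31.8 s of the 72 s allowed; no verdict is reported.

**What I did**
- **Knob out:** I pulled it 22 mm, let go, and it stayed out by itself.
- **Standing the blank:** I lifted it near its green end and loosened the grip slightly until it swung upright. Then I set it on the bench and let go. The top was at 110 mm and level to within about 0.02.
- **Into the well:** I took it again from above, turned it to line up with the jig, lowered it to the floor and let go.
- **Knob home:** I pushed it in with the shut fingers until it stopped, at about 19 N along x (13 N along z), then moved the arm clear.

**Last checks**
- **Blank:** its top is at 120 mm, so it stands on the well floor. Its centre was within about 2 mm of the well's centre, and its yaw was within about 1° of the jig's (both from the wrist camera after release).
- **Knob:** it measures 0.3 mm from where it started when home.
- **Bystanders:** the scene and side cameras show the bottle, tape measure and bin within 5 mm of where they started.
- **Arm:** it touches nothing, and the measured force is about zero.

**What went wrong or disagreed**
- The first attempt at swinging the blank upright dropped it about 30 mm flat onto the bench. It lay 13 mm further along and I took it again.
- The first push at the knob passed over it, because the fingertips sat about 20 mm higher than the reported tool position suggests. I lowered the tool and pushed again.
- The network put the blank's middle about 1 to 3 mm from where my depth measurement did, which is within its stated accuracy.

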